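# Stack block cases on a carrier and lock the column

## Task

Build up the column of paraffin-block cases on the metal carrier: take the blue case from the sloping rack and set it squarely on the white one so that it nests fully down, then nest the yellow case on the blue one in the same way, without dropping either. Then fit the red keeper over the square brass head of the carrier's mast, turning it until it drops fully home, and swing it round so that its arm ends up lying over the column; leave the green case and the other things on the bench where they are.

Things in the scene. Friction and masses are not known exactly. Their poses are not given: they have to be found in the camera images.
- white_case: White closed plastic case, 100 (x) x 50 (y) x 36 mm, 0.2 to 0.35 kg. Origin: centre of underside, z up through the lid. Sides plain up to a shoulder at z = 32; above it a raised panel 89 x 39 mm, 4 mm high. Underside: recess 92 x 42 mm, 5 deep, nesting over the panel below with 1.5 mm play each side. Nested origins are 32 mm apart, un-nested 36. Nested on the carrier.
- blue_case: Blue case of exactly the white case's shape and size, origin and axes alike, 0.2 to 0.35 kg. It lies lid up on the sloping rack, tipped 25 degrees, its x axis pointing up the slope, in one of three places 95 mm apart. Either end may face forward in the column.
- yellow_case: Yellow case, the same as the blue one in shape, size, origin and axes; also on the sloping rack.
- green_case: Green case of the same make, also on the rack; not needed, leave it.
- rack: Fixed white sloping rack, 300 mm wide (y); origin on the bench under its middle. Its 134 mm board rises at 25 degrees along its +x, away from the robot; its upper face is 50 mm above the bench over the origin (22 at the near edge, 78 at the far edge). A stop lip 12 mm high runs along the near edge, against the cases' lower ends.
- carrier: Fixed aluminium plate 180 x 90 x 10 mm; origin on the bench under the column's axis; plate from x = -66 to 114 mm. At x = 80 (away from the robot) stands a round steel mast, 29 mm across, 112 mm high; on it a brass square head 18 x 18 mm, 26 mm high, with a 13 mm square tip 3 mm higher (top at 141). The head turns stiffly about the mast's axis, through at least 90 degrees either way.
- nest (a point): Point on the carrier plate's upper face (10 mm above the bench) on the column's axis, axes as the carrier: where the white case's origin is. The finished column's three shoulders lie 42, 74 and 106 mm above the bench, its top panel at 110 mm.
- shaft (a point): Centre of the mast's shoulder at the foot of the brass square head, 112 mm above the bench, axes as the carrier: where the keeper's origin belongs. The square head turns on the mast and starts at any angle; the angle is not reported: see it, or feel for it by turning the keeper while it rests lightly on the head (it binds 26 mm above home when out of line; play about 0.15 rad).
- keeper: Loose red keeper, 0.11 kg, lying flat: square hub 38 x 38 x 34 mm high with a 21 x 21 mm bore right through, and a flat arm 20 mm wide, 9 mm thick, flush with the underside, reaching along its +x to 95 mm from the bore's axis. Origin: centre of the bore at the underside. Fitted, its +x points along the carrier's -x.
- keeper_tip (a point): Point on the underside of the keeper's arm, 80 mm from the bore's axis; it comes over the column's axis when the keeper is fitted.
- jar: Amber specimen jar, 56 mm across, 75 mm high; a bystander.
- reagent: White reagent bottle, 64 mm across, 120 mm high; a bystander.
- mould: Small open steel mould tray 62 x 46 x 14 mm; a bystander.
- spatula: Steel spatula, 190 mm long; a bystander.
- timer: Grey bench timer 50 x 75 x 30 mm; a bystander.
Things that resemble listed ones, but are neither listed nor needed, are in the scene too. There is more than one size of the keeper; the one meant has the size given above. Leave any purple look-alike of the white_case alone.

How it is judged:
On the way, in this order (a step that is already met when the one before it is completed fails the run):
1. the blue case is nested squarely on the white one, still in place on the carrier (x of white_case in the frame of nest between -0.003 and 0.003 m and y of white_case in the frame of nest between -0.003 and 0.003 m and z of white_case in the frame of nest between -0.002 and 0.002 m and angle between the x axis of white_case and the x axis of nest, either way round below 0.06 rad and angle between each of white_case, blue_case's own z axis and vertical below 0.04 rad and x of blue_case in the frame of white_case between -0.003 and 0.003 m and y of blue_case in the frame of white_case between -0.003 and 0.003 m and z of blue_case in the frame of white_case between 0.03 and 0.034 m and angle between the x axis of blue_case and the x axis of white_case, either way round below 0.06 rad), for 0.2 s.
2. the yellow case is nested squarely on the blue one (all of step 1 and x of yellow_case in the frame of blue_case between -0.003 and 0.003 m and y of yellow_case in the frame of blue_case between -0.003 and 0.003 m and z of yellow_case in the frame of blue_case between 0.03 and 0.034 m and angle between the x axis of yellow_case and the x axis of blue_case, either way round below 0.06 rad and angle between yellow_case's own z axis and vertical below 0.04 rad), for 0.2 s.
At the end, for the whole second after the job is handed in: White, blue, yellow nested in that order on the carrier: each within 3 mm sideways, 2 mm in height, 0.06 rad in direction, upright to 0.04 rad; keeper on the mast shoulder (2.5 mm high, 4 mm sideways, tilt 0.06 rad), its tip point within 20 mm of the column axis; all at rest (all of step 2 and horizontal distance between keeper and shaft below 0.004 m and z of keeper in the frame of shaft between -0.002 and 0.0025 m and horizontal distance between keeper_tip and nest below 0.02 m and angle between keeper's own z axis and vertical below 0.06 rad and linear speed of each of white_case, blue_case, yellow_case, keeper below 0.02 m/s); the robot touches nothing.
It fails at once if a case was dropped (over 0.5 m/s with no finger on it) ((linear speed of blue_case above 0.5 m/s and contact force between blue_case and the fingers below 0.1 N) or (linear speed of yellow_case above 0.5 m/s and contact force between yellow_case and the fingers below 0.1 N)).
It fails at once if the green case was moved by more than 15 mm (distance of green_case from where it was at the start of the episode above 0.015 m).
It fails at once if a bystander was moved by more than 25 mm (distance of any of jar, reagent, mould, spatula, timer from where it was at the start of the episode above 0.025 m).
It also fails if it takes over 72 s, if anything falls off the work surface, if the arm or the gripper's body presses on something with over 40 N, if the wrist force passes 120 N, or if a joint passes its speed limit or range.

## Robot

A 7-joint arm with a two-finger parallel gripper is mounted at the origin on the work surface. World frame = base frame: x ahead of the robot, y to its left, z up, the work surface at z = 0. Lengths are in m, angles in rad, forces in N, time in s.
With the tool pointing down it reaches from about 0.4 to 0.875 m from the base axis. Payload 19.3 kg.
Tool frame: the origin (TCP) lies at the very end of the fingers, on their centre line; the grasp point (between the pads) lies 19 mm behind it; z points along the fingers, y is the direction in which the jaws open and shut (so a half turn about z gives the same grasp; the last joint's range is limited). The gripper opens to 85 mm and grips with 20 to 120 N. Pads are 22 mm wide; open, the fingers measure 114 mm over their backs; the gripper's body (76 mm by 85 mm) begins 54 mm behind the grasp point. The pads swing forward as they close: fully open they stand 13 mm farther back than shut.
Start: joints at [-1.263, 0.521, -0.036, 1.599, 0.021, 1.021, -0.113], TCP at [0.231, 0.581, 0.231] pointing down, gripper open.
Joint ranges: [-2.91, 2.91], [-0.3, 2.13], [-1.5, 1.42], [0.17, 2.43], [-1.26, 4.41], [0.16, 1.93], [-2.52, 2.52]. Speed limits (rad/s): [1.89, 1.89, 2.39, 2.39, 3.01, 3.01, 3.01].

## Interface

Orientations are given as [roll, pitch, yaw] about the fixed x, y, z axes, in that order (R = Rz(yaw) Ry(pitch) Rx(roll)).
In Python, from workcell import bot, grab_frame, calibration, workorder gives the robot as it stands.
- The arm moves only by the tool move_arm, never from a script. Its arguments are lists of equal length, an entry for each row: "jaw": the closure in counts, from 0 (fully open) to 255 (shut); "dp": the shift along the tool's x, y, z in units of 800 mm (1.0 is 800 mm), a list of three; "rotation": the turn, a rotation vector about the tool's x, y, z in units of pi rad (1.0 is pi rad), a list of three. In form: {"jaw": [jaw, ...], "dp": [[dx, dy, dz], ...], "rotation": [[rx, ry, rz], ...]}. A call has 1 to 10 rows; each row shifts and turns the commanded pose from where the row before left it, along the tool's axes as they then stand; what a row does not reach is not made up. A row lasts 1/8 s, in which the tool goes at most 62.5 mm and 10.7 degrees, less where a joint would pass 70% of its speed; a pose out of reach is approached as far as the arm can. A call with a number of a shift or a turn outside -1 to 1 is refused whole. A call with a gripper value outside its range is refused whole. The fingers move at their own pace and stop on an object; "squeeze" is the grip in N (left out, the last holds). Time passes only in rows, so rows that do not move let the fingers close. It gives the time, the measured TCP pose, the force and the opening at its end, in the units of the state.
- bot.observe(): the state, without advancing time (a new reading comes with each control period).
- grab_frame(name): name is "scene" or "side" or "wrist"; returns the picture (384x512x3 uint8, blue, green, red); there is no depth.
- calibration(name): a dict with "camera_matrix" (3x3 intrinsics, pixels), "T" (4x4, takes a point from camera to world coordinates). Camera axes: x right, y down, z forward; pixel columns grow to the right and rows downward; lengths in m; the calibration is good to about 2 mm. A picture is of the moment at which its call begins: read the wrist's pose just before it. calibration takes no time and is no camera call; for the wrist camera it gives the pose at the moment of the call.
- workorder.job_done(): hands the job in, once; it reports no verdict.
The state is a dict: "clock": time; "qpos": joint angles; "qd": joint speeds; "joint_efforts": joint torques, N m; "position": TCP position; "tool_rot": TCP orientation; "force": force on the tool from outside, world axes, zero at the start; "moment": the same for the moment, N m; "grip_width": finger opening in m.
Only numpy, scipy, OpenCV 4.12 (cv2) and the standard library are available. Lean on these libraries where they do the work, as an engineer would, in place of code of your own. Each camera call takes 0.05 s, during which the arm holds its last target. There are 200 camera calls.

## Working session

There is one attempt and no reset: what is moved stays moved. The work goes in short steps, Python scripts to look and compute and a tool call to move; the robot and the scene stay as the last step left them, time stands still between calls to the robot, and variables do not carry over. Pictures are saved under pics/ and viewed, about 8 in all and at most 12, crops included, and the job is handed in when it is done.

Besides the shell and the picture viewer there is one more tool, called as name(argument=value, ...), one argument or row to a line, values as JSON. move_arm: Moves the arm, as the interface text tells. Shifts and turns lie within -1 to 1; 1 stands for 800 mm of shift or pi rad of turn. Its arguments: {"type":"object","properties":{"jaw":{"type":"array","items":{"type":"number"}},"dp":{"type":"array","items":{"type":"array","items":{"type":"number","minimum":-1,"maximum":1}}},"rotation":{"type":"array","items":{"type":"array","items":{"type":"number","minimum":-1,"maximum":1}}},"squeeze":{"type":"number"}},"required":["jaw","dp","rotation"]}

```bash
ls; mkdir -p pics; python3 - <<'E'
from workcell import bot, grab_frame, calibration
import cv2, numpy as np
s=bot.observe(); print(s)
a=grab_frame("scene"); b=grab_frame("side")
cv2.imwrite("pics/scene0.png",a); cv2.imwrite("pics/side0.png",b)
np.set_printoptions(suppress=True,precision=4)
for n in("scene","side","wrist"): c=calibration(n); print(n,c["camera_matrix"],c["T"])
E
```

```text
pics
{'clock': 0.0, 'qpos': array([-1.26319842,  0.52203874, -0.03630935,  1.6000175 ,  0.02120247,
        1.02111002, -0.11279761]), 'qd': array([-0.00067735,  0.00113928, -0.00108415, -0.00188105, -0.00082815,
       -0.00170049, -0.00112994]), 'joint_efforts': array([ 2.66992163e-05, -9.27098250e+01,  1.98014461e+00, -3.69925725e+01,
        1.79141562e-02,  8.20220739e-03, -4.70246800e-05]), 'position': array([0.23046325, 0.58057997, 0.23070713]), 'tool_rot': array([-3.14040803e+00,  9.69016073e-05,  2.76377302e+00]), 'force': array([-0.58380419, -0.02801105,  1.18786126]), 'moment': array([-0.03628334,  0.02846405, -0.02361258]), 'grip_width': 0.08524043257112515}
scene [[472.7157   0.     254.5652]
 [  0.     472.7157 191.2326]
 [  0.       0.       1.    ]] [[ 0.566   0.4805 -0.6699  1.3399]
 [ 0.8242 -0.3104  0.4737 -0.5924]
 [ 0.0196 -0.8202 -0.5717  0.8306]
 [ 0.      0.      0.      1.    ]]
side [[452.3982   0.     260.3691]
 [  0.     452.3982 188.6549]
 [  0.       0.       1.    ]] [[ 0.9808 -0.1518  0.1222  0.3575]
 [-0.1947 -0.7375  0.6467 -0.7364]
 [-0.0081 -0.6581 -0.7529  0.999 ]
 [ 0.      0.      0.      1.    ]]
wrist [[273.9519   0.     259.9023]
 [  0.     273.9519 191.6531]
 [  0.       0.       1.    ]] [[ 0.3692  0.8915  0.2625  0.1628]
 [ 0.9294 -0.3537 -0.1058  0.6067]
 [-0.0014  0.283  -0.9591  0.3748]
 [ 0.      0.      0.      1.    ]]
```

```bash
python3 - <<'E'
import cv2, numpy as np
a=cv2.imread("pics/scene0.png");b=cv2.imread("pics/side0.png")
cv2.imwrite("pics/scene0b.png",cv2.resize(a,(800,600),interpolation=cv2.INTER_CUBIC))
cv2.imwrite("pics/side0b.png",cv2.resize(b,(800,600),interpolation=cv2.INTER_CUBIC))
E
```

```text
(no output)
```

View pics/scene0b.png

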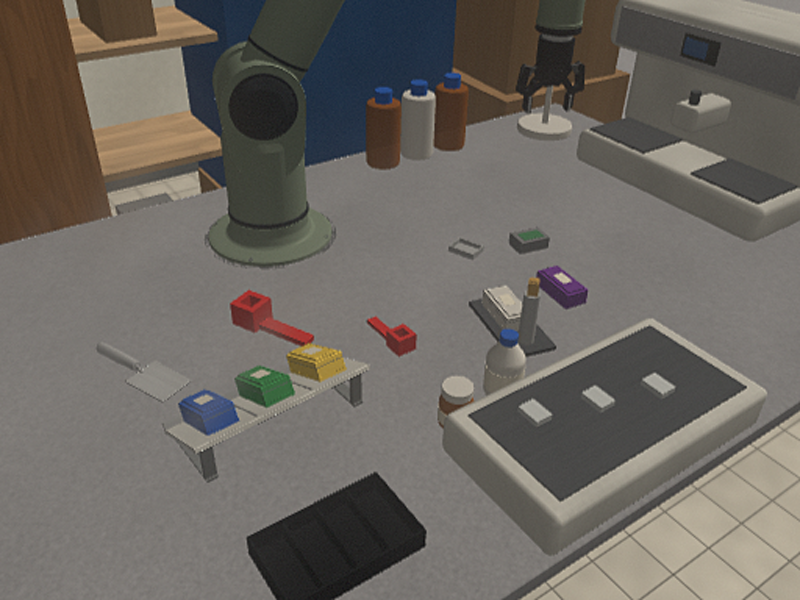

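View pics/side0b.png

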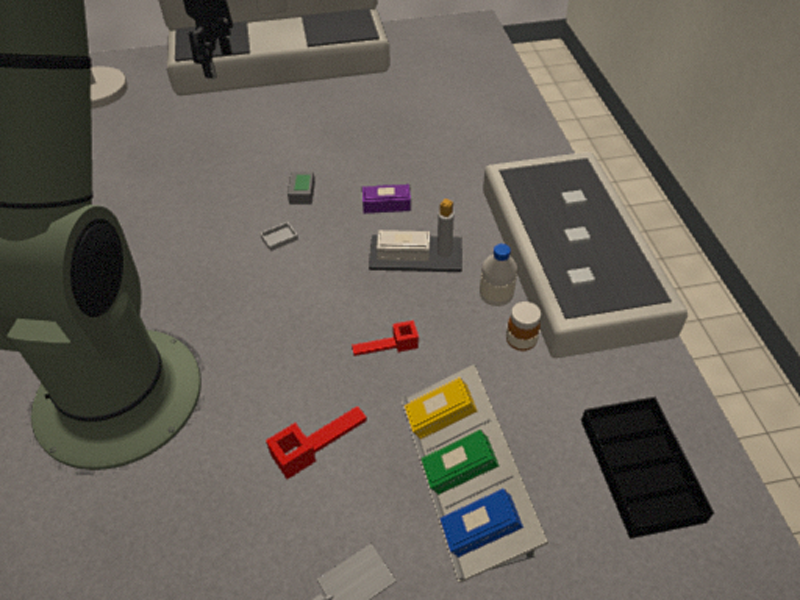

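The pictures show blue/green/yellow cases on the rack (side view, 800-px scale: 483,520 / 460,460 / 440,405), and the white case on the carrier (403,245) with the mast at (445,225). There are two red keepers: a large one (315,440) and a smaller one (395,338). I'll measure both by colour masks.

```bash
cat > h.py <<'E'
import cv2, numpy as np
from workcell import bot, grab_frame, calibration, workorder
np.set_printoptions(suppress=True,precision=4)
def ray(cal,uv):
    K,T=cal["camera_matrix"],cal["T"]
    d=T[:3,:3]@np.linalg.solve(K,np.array([uv[0],uv[1],1.0])); return T[:3,3],d/np.linalg.norm(d)
def plane(cal,uv,z,n=(0,0,1.),p=None):
    o,d=ray(cal,uv); n=np.array(n); p=np.array([0,0,z]) if p is None else p
    return o+d*((p-o)@n/(d@n))
def tri(rs):
    A=sum(np.eye(3)-np.outer(d,d) for o,d in rs); b=sum((np.eye(3)-np.outer(d,d))@o for o,d in rs)
    return np.linalg.solve(A,b)
def proj(cal,P):
    T=np.linalg.inv(cal["T"]); p=cal["camera_matrix"]@(T[:3,:3]@np.asarray(P)+T[:3,3]); return p[:2]/p[2]
H=dict(blue=((105,120,40),(125,255,255)),green=((45,90,30),(85,255,255)),yellow=((18,120,90),(32,255,255)),
 red=((0,150,60),(8,255,255)),purple=((128,80,30),(160,255,255)))
def mask(im,c):
    m=cv2.inRange(cv2.cvtColor(im,cv2.COLOR_BGR2HSV),*map(np.array,H[c])); return m
def blobs(m,amin=80):
    cs,_=cv2.findContours(m,cv2.RETR_EXTERNAL,cv2.CHAIN_APPROX_NONE)
    return sorted([c for c in cs if cv2.contourArea(c)>amin],key=cv2.contourArea,reverse=True)
def cen(c):
    M=cv2.moments(c); return np.array([M["m10"],M["m01"]])/M["m00"]
def tool():
    from scipy.spatial.transform import Rotation as R
    s=bot.observe(); return s["position"],R.from_euler("xyz",s["tool_rot"]),s
E
python3 - <<'E'
from h import *
S=cv2.imread("pics/scene0.png");D=cv2.imread("pics/side0.png");cs,cd=calibration("scene"),calibration("side")
for c in ("blue","green","yellow","red","purple"):
    for n,i,cal in(("scene",S,cs),("side",D,cd)):
        for k in blobs(mask(i,c)):
            u=cen(k); z=0.03 if c in("red","purple") else 0.075
            print(c,n,u,cv2.contourArea(k),plane(cal,u,z), (plane(cal,u,0)) )
            if c=="red":
                r=cv2.approxPolyDP(k,2,True)[:,0]; print([tuple(np.r_[p,np.round(plane(cal,p,0.0)[:2],3)]) for p in r])
E
```

```text
blue scene [241.6857  37.4434] 5868.5 [-0.7425  0.7739  0.075 ] [-0.9492  0.9095  0.    ]
blue scene [151.9338  10.9966] 546.5 [-1.4616  0.5934  0.075 ] [-1.7397  0.7111  0.    ]
blue scene [142.8333 268.86  ] 125.0 [ 0.5697 -0.3502  0.075 ] [ 0.4933 -0.3262 -0.    ]
blue side [307.2755 334.2528] 1217.0 [ 0.525 -0.364  0.075] [ 0.5386 -0.3337  0.    ]
green scene [174.9571 247.2152] 326.0 [ 0.5437 -0.2572  0.075 ] [ 0.4646 -0.224   0.    ]
green side [293.6152 295.3017] 1076.0 [ 0.5187 -0.2701  0.075 ] [ 0.5318 -0.2323  0.    ]
yellow scene [201.9392 231.2155] 587.0 [ 0.5267 -0.1746  0.075 ] [ 0.446  -0.1331  0.    ]
yellow side [281.2231 260.665 ] 999.0 [ 0.5118 -0.176   0.075 ] [ 0.5243 -0.1306  0.    ]
red scene [160.3656 193.0045] 186.0 [ 0.2596 -0.1659  0.03  ] [ 0.2191 -0.1499  0.    ]
[(np.float64(158.0), np.float64(186.0), np.float64(0.181), np.float64(-0.14)), (np.float64(148.0), np.float64(194.0), np.float64(0.204), np.float64(-0.183)), (np.float64(161.0), np.float64(199.0), np.float64(0.248), np.float64(-0.162)), (np.float64(162.0), np.float64(204.0), np.float64(0.273), np
[... 2881 characters left out ...]
64.0), np.float64(205.0), np.float64(0.518), np.float64(0.059)), (np.float64(252.0), np.float64(207.0), np.float64(0.483), np.float64(0.059)), (np.float64(251.0), np.float64(216.0), np.float64(0.474), np.float64(0.028)), (np.float64(225.0), np.float64(221.0), np.float64(0.401), np.float64(0.025)), (np.float64(227.0), np.float64(227.0), np.float64(0.403), np.float64(0.004)), (np.float64(240.0), np.float64(223.0), np.float64(0.44), np.float64(0.01)), (np.float64(266.0), np.float64(222.0), np.float64(0.511), np.float64(-0.001))]
purple scene [361.7977 182.2013] 329.5 [0.5406 0.3751 0.03  ] [0.5106 0.4114 0.    ]
purple side [246.9307 126.6324] 461.5 [0.5241 0.366  0.03  ] [0.5293 0.4001 0.    ]
```

The small red keeper (side view 395,338 at 800 px) spans about 0.11 m from tip to hub edge, which matches 95+19 mm. The large one (315,440) is over 0.16 m, so the small one is the one meant. Next I move over the carrier for a close wrist view.

```bash
cat >> h.py <<'E'
from scipy.spatial.transform import Rotation as Ro
def down(yaw,tilt=0):  # tilt: lean about world-ish y after yaw frame (tool z = (sin tilt,0,-cos tilt) along heading of rack x)
    return Ro.from_euler("xyz",[np.pi,0,yaw])
def go(target,Rt=None):
    p,R,s=tool(); Rt=R if Rt is None else Rt
    rv=(R.inv()*Rt).as_rotvec()/np.pi
    print("t",s["clock"],"rot units",rv,"rows>=",np.ceil(np.linalg.norm(rv)*180/10.7*10)/10,
      "| shift before rot",R.inv().apply(target-p)/.8,"after rot",Rt.inv().apply(target-p)/.8,"rows>=",np.linalg.norm(target-p)/.0625)
E
python3 - <<'E'
from h import *
D=cv2.imread("pics/side0.png");cd=calibration("side")
for n,u,z in(("white",(403,238),.044),("platecentre",(416,253),.01),("headtop",(446,202),.141),("plateL",(370,268),.01),("plateR",(461,270),.01)):
    print(n,plane(cd,np.array(u)*.64,z))
go(np.array([.53,.25,.25]),down(np.pi))
E
```

```text
white [0.5336 0.2282 0.044 ]
platecentre [0.5568 0.2161 0.01  ]
headtop [0.6103 0.2062 0.141 ]
plateL [0.462  0.1945 0.01  ]
plateR [0.632 0.154 0.01 ]
t 0.1 rot units [-0.0003 -0.     -0.1203] rows>= 2.1 | shift before rot [-0.5005 -0.246  -0.0237] after rot [-0.3744 -0.4133 -0.024 ] rows>= 7.144477650084627
```

move_arm(
  jaw=[0,0,0,0,0,0,0,0,0,0],
  dp=[
    [-0.055,-0.03,-0.002],
    [-0.055,-0.03,-0.002],
    [-0.055,-0.03,-0.002],
    [-0.055,-0.03,-0.002],
    [-0.055,-0.03,-0.002],
    [-0.055,-0.03,-0.002],
    [-0.055,-0.03,-0.002],
    [-0.055,-0.03,-0.002],
    [-0.05,-0.02,-0.002],
    [0,0,0],
  ],
  rotation=[
    [0,0,0],
    [0,0,0],
    [0,0,0],
    [0,0,0],
    [0,0,0],
    [0,0,0],
    [0,0,0],
    [0,0,-0.02],
    [0,0,-0.02],
    [0,0,0],
  ],
)

```text
clock: 1.35
position: [0.522, 0.242, 0.2454]
tool_rot: [-3.141, 0.001, 2.886]
force: [0.2, 0.0, -0.2]
grip_width: 0.0853
```

```bash
python3 - <<'E'
from h import *
p,R,s=tool(); print(p,s["tool_rot"],s["qpos"])
c=calibration("wrist");a=grab_frame("wrist"); np.savez("w1.npz",K=c["camera_matrix"],T=c["T"]); cv2.imwrite("pics/w1.png",a)
cv2.imwrite("pics/w1b.png",cv2.resize(a,(800,600),interpolation=cv2.INTER_CUBIC))
E
```

```text
[0.522  0.242  0.2454] [-3.1406  0.0007  2.8857] [-0.5635  0.4275  0.0353  1.7208 -0.0161  0.9938  0.7924]
```

View pics/w1b.png

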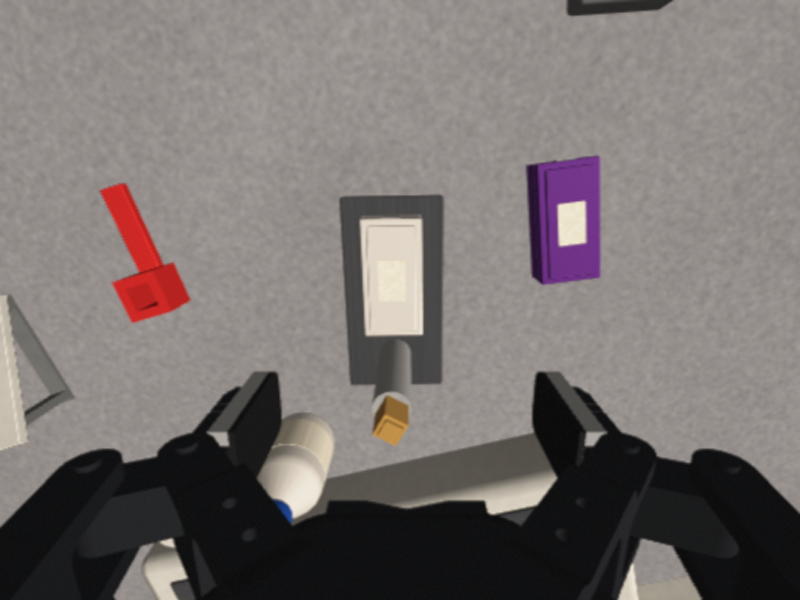

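The wrist view (800 px) shows the carrier plate with corners about (340,197), (443,195), (441,384), (350,384). The white case is at (391,277), the brass head top at (390,430), the small keeper hub at (145,292) and its arm tip at (113,188).

```bash
python3 - <<'E'
from h import *
a=cv2.imread("pics/w1.png");z=np.load("w1.npz");c=dict(camera_matrix=z["K"],T=z["T"])
g=cv2.cvtColor(a,cv2.COLOR_BGR2GRAY); hsv=cv2.cvtColor(a,cv2.COLOR_BGR2HSV)
def rect(m,h,n):
    k=blobs(m,20)[0]; P=np.array([plane(c,p,h)[:2] for p in k[:,0]+0.0])
    (x,y),(w,l),an=cv2.minAreaRect((P*1000).astype(np.float32))
    print(n,"c",x,y,"size",w,l,"ang",an, "area",cv2.contourArea(k)); return P
roi=np.zeros_like(g); roi[110:260,205:300]=255
m=cv2.bitwise_and(cv2.inRange(g,150,255),roi); m[215:]=0; rect(cv2.morphologyEx(m,cv2.MORPH_CLOSE,np.ones((5,5))),.042,"white")
d=cv2.bitwise_and(cv2.inRange(g,30,85),roi); d|=m; d=cv2.morphologyEx(d,cv2.MORPH_CLOSE,np.ones((7,7))); d=cv2.morphologyEx(d,cv2.MORPH_OPEN,np.ones((7,7)));rect(d,.01,"plate")
b=cv2.inRange(hsv,(10,110,60),(30,255,255)); b[:240]=0
k=blobs(b,20)[0]; print(cv2.boundingRect(k))
crop=a[240:295,225:280]; cv2.imwrite("pics/crop.png",np.hstack([cv2.resize(crop,(440,440),interpolation=cv2.INTER_CUBIC)]))
for cc,h in(("red",.034),("red",.009)):
  for k in blobs(mask(a,cc),100)[:1]:
    print([tuple(np.r_[p/.64,np.round(plane(c,p,h)[:2],4)]) for p in cv2.approxPolyDP(k,1.5,True)[:,0]])
for uv in((340,197),(443,195),(441,384),(350,384)): print(plane(c,np.array(uv)*.64,.01))
for uv in((360,217),(422,217),(423,335),(366,336)): print("w",plane(c,np.array(uv)*.64,.042))
E
```

```text
white c 530.278564453125 226.43505859375 size 49.95497512817383 99.44925689697266 ang 76.2309799194336 area 2747.0
plate c 560.2293090820312 221.4882049560547 size 96.873291015625 192.61386108398438 ang 75.31526184082031 area 7054.5
(239, 254, 22, 31)
[(np.float64(103.125), np.float64(189.0625), np.float64(0.4016), np.float64(0.0201)), (np.float64(101.5625), np.float64(193.75), np.float64(0.4047), np.float64(0.0173)), (np.float64(139.0625), np.float64(271.875), np.float64(0.4719), np.float64(0.0192)), (np.float64(112.5), np.float64(282.8125), np.float64(0.475), np.float64(-0.007)), (np.float64(131.25), np.float64(320.3125), np.float64(0.5104), np.float64(-0.006)), (np.float64(171.875), np.float64(309.375), np.float64(0.5101), np.float64(0.0327)), (np.float64(185.9375), np.float64(301.5625), np.float64(0.5065), np.float64(0.0473)), (np.float64(187.5), np.float64(296.875), np.float64(0.5029), np.float64(0.0503)), (np.float64(173.4375), np.float64(265.625), np.float64(0.4743), np.float64(0.0496)), (np.float64(164.0625), np.float64(265.625), np.float64(0.4723), np.float64(0.042)), (np.fl
[... 665 characters left out ...]
)), (np.float64(185.9375), np.float64(301.5625), np.float64(0.5104), np.float64(0.0324)), (np.float64(187.5), np.float64(296.875), np.float64(0.5066), np.float64(0.0356)), (np.float64(173.4375), np.float64(265.625), np.float64(0.4759), np.float64(0.0349)), (np.float64(164.0625), np.float64(265.625), np.float64(0.4737), np.float64(0.0266)), (np.float64(159.375), np.float64(260.9375), np.float64(0.4687), np.float64(0.0243)), (np.float64(125.0), np.float64(184.375), np.float64(0.3993), np.float64(0.0232))]
[0.4562 0.199  0.01  ]
[0.4772 0.2854 0.01  ]
[0.6523 0.242  0.01  ]
[0.6297 0.1556 0.01  ]
w [0.4748 0.215  0.042 ]
w [0.4874 0.263  0.042 ]
w [0.5856 0.2393 0.042 ]
w [0.574  0.1912 0.042 ]
```

View pics/crop.png

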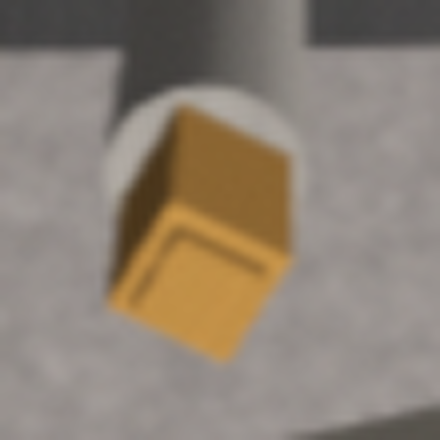

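```bash
python3 - <<'E'
from h import *
z=np.load("w1.npz");c=dict(camera_matrix=z["K"],T=z["T"])
P=[plane(c,np.array(u)/8+(225-.5,240-.5),.138)[:2] for u in((175,208),(293,260),(222,362),(110,302))]
print(P,np.mean(P,0)); 
for i in range(4): d=P[(i+1)%4]-P[i]; print(np.linalg.norm(d),np.degrees(np.arctan2(d[1],d[0]))%90)
print(np.array([.5304,.2264])+.08*np.array([np.cos(-.242),np.sin(-.242)]))
go(np.array([.49,-.26,.25]))
E
```

```text
[array([0.5973, 0.2067]), array([0.6086, 0.2196]), array([0.6212, 0.2065]), array([0.6086, 0.1946])] [0.6089 0.2068]
0.017175048091223954 48.657291667432446
0.0181378090254866 44.010014980239525
0.017311041630634127 43.38507511279016
0.01655855735787838 43.34761881470405
[0.6081 0.2072]
t 1.4 rot units [0. 0. 0.] rows>= 0.0 | shift before rot [-0.1217 -0.6191 -0.0056] after rot [-0.1217 -0.6191 -0.0056] rows>= 8.075903148192355
```

move_arm(
  jaw=[0,0,0,0,0,0,0,0,0,0],
  dp=[
    [-0.0135,-0.069,0],
    [-0.0135,-0.069,0],
    [-0.0135,-0.069,0],
    [-0.0135,-0.069,0],
    [-0.0135,-0.069,0],
    [-0.0135,-0.069,0],
    [-0.0135,-0.069,0],
    [-0.0135,-0.069,0],
    [-0.013,-0.067,0],
    [0,0,0],
  ],
  rotation=[
    [0,0,0],
    [0,0,0],
    [0,0,0],
    [0,0,0],
    [0,0,0],
    [0,0,0],
    [0,0,0],
    [0,0,-0.05],
    [0,0,-0.05],
    [0,0,0],
  ],
)

```text
clock: 2.65
position: [0.4981, -0.2616, 0.2453]
tool_rot: [-3.141, -0.001, -3.081]
force: [-0.0, 0.6, 0.5]
grip_width: 0.0857
```

```bash
python3 - <<'E'
from h import *
p,R,s=tool(); print(p,s["tool_rot"],s["qpos"])
c=calibration("wrist");a=grab_frame("wrist"); np.savez("w2.npz",K=c["camera_matrix"],T=c["T"]); cv2.imwrite("pics/w2.png",a)
cv2.imwrite("pics/w2b.png",cv2.resize(a,(800,600),interpolation=cv2.INTER_CUBIC))
E
```

```text
[ 0.4981 -0.2616  0.2453] [-3.1408 -0.0005 -3.0809] [ 0.2807  0.4096  0.1316  1.7579 -0.0619  0.9783  2.0676]
```

View pics/w2b.png

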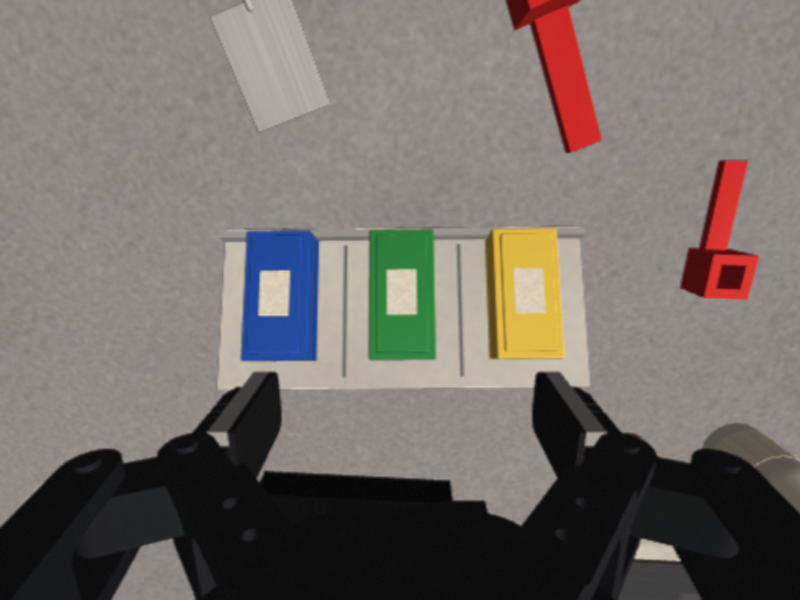

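The view shows blue at (280,296), green at (402,294), yellow at (527,293) on the rack, with the far edge from (220,387) to (588,386). Green is seen head-on, so its outline gives the rack frame.

```bash
python3 - <<'E'
from h import *
a=cv2.imread("pics/w2.png");z=np.load("w2.npz");c=dict(camera_matrix=z["K"],T=z["T"])
A=plane(c,np.array((220,387.))*.64,.078);B=plane(c,np.array((588,386.))*.64,.078)
print(A,B,np.linalg.norm(A-B)); d=(B-A)/np.linalg.norm(B-A); yaw=np.arctan2(-d[0],d[1]); print("yaw",yaw)
ex=np.array([np.cos(yaw),np.sin(yaw),0]); ey=np.array([-np.sin(yaw),np.cos(yaw),0]); ez=np.array([0,0,1.])
O=(A+B)/2-.0607*ex; O[2]=0; print("rack origin",O)
t=np.radians(25); sx=np.cos(t)*ex+np.sin(t)*ez; n=-np.sin(t)*ex+np.cos(t)*ez; C0=O+.05*ez
Q=np.array([sx,ey,n])
for col in("blue","green","yellow"):
    k=blobs(mask(a,col),300)[0]
    P=np.array([(Q@(plane(c,p,0,n,C0+.032*n)-C0))[:2] for p in k[:,0]+0.])*1000
    (x,y),(w,l),an=cv2.minAreaRect(P.astype(np.float32)); print(col,"slope,y centre",x,y,w,l,an,"min",np.percentile(P,1,axis=0),"max",np.percentile(P,99,axis=0))
    hsv=cv2.cvtColor(a,cv2.COLOR_BGR2HSV); x0,y0,w0,h0=cv2.boundingRect(k)
    m=np.zeros(a.shape[:2],np.uint8); m[y0+5:y0+h0-5,x0+5:x0+w0-5]=cv2.inRange(hsv,(0,0,120),(180,80,255))[y0+5:y0+h0-5,x0+5:x0+w0-5]
    kk=blobs(m,50)[0]; print("  label",(Q@(plane(c,cen(kk),0,n,C0+.036*n)-C0))*1000)
np.savez("rack.npz",O=O,yaw=yaw,Q=Q,C0=C0)
E
```

```text
[ 0.5996 -0.4067  0.078 ] [ 0.5806 -0.1105  0.078 ] 0.29683639968653874
yaw 0.0638211340537527
rack origin [ 0.5295 -0.2625  0.    ]
blue slope,y centre -3.8654937744140625 -93.20585632324219 98.8035659790039 54.9910888671875 0.39635100960731506 min [ -53.0733 -120.8787] max [ 45.3391 -65.5724]
  label [ -4.3565 -97.0875  36.    ]
green slope,y centre -4.741306304931641 -1.2084407806396484 98.50286865234375 48.29252624511719 0.14482994377613068 min [-53.9518 -25.4468] max [44.4445 22.9949]
  label [-4.7683 -1.8791 36.    ]
yellow slope,y centre -5.1524505615234375 90.74017333984375 99.6375961303711 54.94184112548828 0.13860765099525452 min [-54.9107  63.3088] max [ 44.6493 118.1524]
  label [-5.5867 93.6605 36.    ]
```

```bash
cat >> h.py <<'E'
def rackpose(y,h,s=-.0049):
    r=np.load("rack.npz"); sx,ey,n=r["Q"]; 
    return r["C0"]+sx*s+ey*y+n*h, Ro.from_matrix(np.array([-sx,ey,-n]).T)
E
python3 - <<'E'
from h import *
p,Rt=rackpose(-.0965,.08); print(p); go(p,Rt); p2,_=rackpose(-.0965,.003); print((Rt.inv().apply(p2-p))/.8,p2)
E
```

```text
[ 0.4975 -0.3612  0.1204]
t 2.7 rot units [-0.0001 -0.1391 -0.0013] rows>= 2.4 | shift before rot [ 0.0087 -0.1275  0.156 ] after rot [ 0.0743 -0.1274  0.1375] rows>= 2.58066001009357
[-0.      0.      0.0963] [ 0.53   -0.3592  0.0506]
```

move_arm(
  jaw=[0,0,0,0,0,0,0,0],
  dp=[
    [0.0022,-0.0319,0.039],
    [0.0022,-0.0319,0.039],
    [0.0022,-0.0319,0.039],
    [0.0021,-0.0318,0.039],
    [0,0,0],
    [0,0,0],
    [0,0,0],
    [0,0,0],
  ],
  rotation=[
    [0,0,0],
    [0,0,0],
    [0,0,0],
    [0,0,0],
    [0,-0.0464,0],
    [0,-0.0464,0],
    [0,-0.0463,-0.0013],
    [0,0,0],
  ],
)

```text
clock: 3.7
position: [0.4953, -0.3605, 0.1167]
tool_rot: [3.135, 0.372, -3.082]
force: [-0.8, -0.6, -0.3]
grip_width: 0.0856
```

```bash
python3 - <<'E'
from h import *
p2,Rt=rackpose(-.0965,.003); go(p2,Rt); print(tool()[2]["qpos"],tool()[2]["force"])
a=grab_frame("wrist"); b=grab_frame("side")
cv2.imwrite("pics/w3.png",cv2.resize(a,(400,300)));
E
```

```text
t 3.7 rot units [ 0.0015 -0.0205 -0.0012] rows>= 0.4 | shift before rot [-0.0104 -0.0015  0.0926] after rot [-0.0044 -0.001   0.0931] rows>= 1.1932202229154896
[ 0.8864  0.578  -0.3007  1.9553 -0.2385  0.3582  2.4993] [-0.7803 -0.6444 -0.3328]
```

View pics/w3.png

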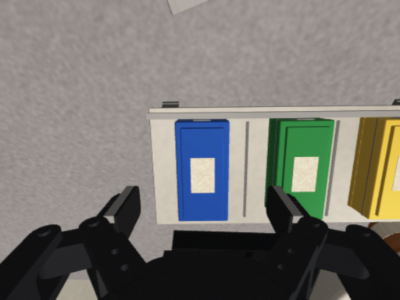

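The last joint is at its limit (2.50), so the tilt fell short. Blue at (203,170) in the 400-px view is well centred. I'll turn the gripper half round (same grasp) and come in with yaw near 0.

move_arm(
  jaw=[0,0,0,0,0,0,0,0,0,0],
  dp=[
    [0,0,-0.04],
    [0,0,-0.04],
    [0,0,-0.03],
    [0,0,0],
    [0,0,0],
    [0,0,0],
    [0,0,0],
    [0,0,0],
    [0,0,0],
    [0,0,0],
  ],
  rotation=[
    [0,0.04,0],
    [0,0.04,0],
    [0,0.038,0],
    [0,0,0.057],
    [0,0,0.057],
    [0,0,0.057],
    [0,0,0.057],
    [0,0,0.057],
    [0,0,0.057],
    [0,0,0.057],
  ],
)

```text
clock: 5.05
position: [0.477, -0.3601, 0.2028]
tool_rot: [3.14, -0.001, 1.951]
force: [0.3, 0.1, -0.4]
grip_width: 0.0855
```

move_arm(
  jaw=[0,0,0,0,0,0,0,0,0,0],
  dp=[
    [0,0,0],
    [0,0,0],
    [0,0,0],
    [0,0,0],
    [0,0,0],
    [0,0,0],
    [0,0,0],
    [0,0,0],
    [0,0,0],
    [0,0,0],
  ],
  rotation=[
    [0,0,0.057],
    [0,0,0.057],
    [0,0,0.057],
    [0,0,0.057],
    [0,0,0.057],
    [0,0,0.057],
    [0,0,0.057],
    [0,0,0.057],
    [0,0,0.057],
    [0,0,0.057],
  ],
)

```text
clock: 6.3
position: [0.4774, -0.3598, 0.2032]
tool_rot: [-3.14, -0.003, 0.162]
force: [0.8, -0.0, 0.4]
grip_width: 0.0857
```

```bash
cat >> h.py <<'E'
def rackpose0(y,h,s=-.0049):
    p,R=rackpose(y,h,s); return p,R*Ro.from_euler("z",np.pi)
E
python3 - <<'E'
from h import *
p2,Rt=rackpose0(-.0965,.06); go(p2,Rt); print(tool()[2]["qpos"],tool()[0],tool()[2]["tool_rot"])
E
```

```text
t 6.3 rot units [-0.0073  0.138   0.0306] rows>= 2.4 | shift before rot [0.0347 0.007  0.1262] after rot [-0.0211  0.0034  0.1293] rows>= 1.6773236455333889
[ 0.0195  0.6549  0.8214  1.7328 -0.5607  1.0038 -0.3587] [ 0.4774 -0.3598  0.2032] [-3.1402 -0.0026  0.1618]
```

move_arm(
  jaw=[0,0,0,0,0,0,0,0],
  dp=[
    [0.0116,0.0023,0.042],
    [0.0116,0.0023,0.042],
    [0.0115,0.0023,0.042],
    [0,0,0],
    [0,0,0],
    [0,0,0],
    [0,0,0],
    [0,0,0],
  ],
  rotation=[
    [0,0,0],
    [0,0,0],
    [0,0,0],
    [-0.0024,0.046,0.0102],
    [-0.0024,0.046,0.0102],
    [-0.0024,0.046,0.0102],
    [0,0,0],
    [0,0,0],
  ],
)

```text
clock: 7.3
position: [0.5058, -0.3616, 0.101]
tool_rot: [-3.139, -0.419, 0.073]
force: [-0.0, -0.1, 0.1]
grip_width: 0.0854
```

```bash
python3 - <<'E'
from h import *
p2,Rt=rackpose0(-.0965,.003); go(p2,Rt); s=tool()[2]; print(s["qpos"],s["force"])
E
```

```text
t 7.3 rot units [-0.0021  0.0056  0.0026] rows>= 0.2 | shift before rot [ 0.0022 -0.0006  0.0698] after rot [ 0.0009 -0.0011  0.0698] rows>= 0.8937257165662645
[ 0.4561  0.6286  0.2974  1.9901 -1.1566  0.4997  0.2053] [-0.0293 -0.089   0.0594]
```

move_arm(
  jaw=[0,0,0,0,0,0,120,140,160,180],
  dp=[
    [0.0022,-0.0006,0.0138],
    [0,0,0.014],
    [0,0,0.014],
    [0,0,0.014],
    [0,0,0.014],
    [0,0,0],
    [0,0,0],
    [0,0,0],
    [0,0,0],
    [0,0,0],
  ],
  rotation=[
    [-0.002,0.0056,0.0026],
    [0,0,0],
    [0,0,0],
    [0,0,0],
    [0,0,0],
    [0,0,0],
    [0,0,0],
    [0,0,0],
    [0,0,0],
    [0,0,0],
  ],
  squeeze=50,
)

```text
clock: 8.55
position: [0.529, -0.3603, 0.0507]
tool_rot: [-3.141, -0.437, 0.061]
force: [-1.2, 3.2, 5.4]
grip_width: 0.0489
```

move_arm(
  jaw=[220,255,255,255],
  dp=[
    [0,0,0],
    [0,0,0],
    [0,0,0],
    [0,0,0],
  ],
  rotation=[
    [0,0,0],
    [0,0,0],
    [0,0,0],
    [0,0,0],
  ],
)

```text
clock: 9.05
position: [0.529, -0.3603, 0.0507]
tool_rot: [-3.141, -0.437, 0.061]
force: [-1.4, 2.4, 5.2]
grip_width: 0.0495
```

```bash
python3 - <<'E'
from h import *
p2,Rt=rackpose0(-.0965,.003); go(p2,Rt); s=tool()[2]; print(s["qpos"],s["force"],s["moment"],s["grip_width"])
E
```

```text
t 9.05 rot units [ 0.0001 -0.0003 -0.0009] rows>= 0.1 | shift before rot [ 0.0011 -0.0013  0.0007] after rot [ 0.0011 -0.0013  0.0007] rows>= 0.02403977974175962
[ 0.5935  0.7105  0.0744  1.9684 -1.2331  0.3467  0.288 ] [-1.3783  2.3716  5.1812] [0.4434 0.2096 0.3391] 0.049486540827619385
```

move_arm(
  jaw=[255,255,255,255,255,255,255,255,255],
  dp=[
    [0,0,-0.01],
    [0,0,-0.02],
    [0,0,-0.03],
    [0,0,-0.04],
    [0,0,-0.04],
    [0,0,0],
    [0,0,0],
    [0,0,0],
    [0,0,0],
  ],
  rotation=[
    [0,0,0],
    [0,0,0],
    [0,0,0],
    [0,0,0],
    [0,0,0],
    [0,-0.046,0],
    [0,-0.046,0],
    [0,-0.047,0],
    [0,0,0],
  ],
)

```text
clock: 10.18
position: [0.4832, -0.362, 0.1516]
tool_rot: [-3.141, -0.003, 0.065]
force: [-0.4, -0.3, -3.1]
grip_width: 0.0491
```

```bash
python3 - <<'E'
from h import *
go(np.array([.53,.227,.26]),down(-.242)); s=tool()[2]; print(s["position"],s["tool_rot"],s["qpos"],s["force"],s["moment"],s["grip_width"])
E
```

```text
t 10.175 rot units [-0.0003 -0.0009  0.0977] rows>= 1.7 | shift before rot [ 0.1064 -0.731  -0.1348] after rot [-0.1197 -0.7288 -0.1355] rows>= 9.611971847076614
[ 0.4832 -0.362   0.1516] [-3.141  -0.0029  0.0648] [ 0.1226  0.6785  0.6465  1.7559 -0.5155  0.881  -0.5068] [-0.3993 -0.2814 -3.1407] [ 0.0503  0.0201 -0.0174] 0.04908381000653217
```

move_arm(
  jaw=[255,255,255,255,255,255,255,255,255,255],
  dp=[
    [0,0,-0.045],
    [0,-0.03,-0.045],
    [0.01,-0.05,-0.045],
    [0.016,-0.07,0],
    [0.016,-0.07,0],
    [0.016,-0.07,0],
    [0.016,-0.07,0],
    [0.016,-0.07,0],
    [0.016,-0.07,0],
    [0,-0.07,0],
  ],
  rotation=[
    [0,0,0],
    [0,0,0],
    [0,0,0],
    [0,0,0],
    [0,0,0],
    [0,0,0],
    [0,0,0],
    [0,0,0],
    [0,0,0],
    [0,0,0],
  ],
)

```text
clock: 11.42
position: [0.5373, 0.0977, 0.2611]
tool_rot: [-3.138, -0.007, 0.059]
force: [1.1, -0.2, -2.8]
grip_width: 0.0492
```

move_arm(
  jaw=[255,255,255,255,255,255],
  dp=[
    [0,-0.06,0],
    [0,-0.05,0],
    [0,-0.04,0],
    [0,-0.011,0],
    [0,0,0],
    [0,0,0],
  ],
  rotation=[
    [0,0,0.025],
    [0,0,0.025],
    [0,0,0.025],
    [0,0,0.023],
    [0,0,0],
    [0,0,0],
  ],
)

```text
clock: 12.18
position: [0.5399, 0.2238, 0.2614]
tool_rot: [-3.138, -0.005, -0.247]
force: [-0.7, -1.0, -2.2]
grip_width: 0.049
```

```bash
cat >> h.py <<'E'
COL=np.array([.5304,.2264]); CY=-.242
def colpose(z,off=0.0): # off: case origin ahead of TCP along tool x
    e=np.array([np.cos(CY),np.sin(CY)]); return np.r_[COL-off*e,z],down(CY)
E
python3 - <<'E'
from h import *
go(*colpose(.10,.0009)); s=tool()[2]; print(s["position"],s["tool_rot"],s["qpos"],s["force"],s["moment"],s["grip_width"])
c=calibration("wrist");a=grab_frame("wrist"); cv2.imwrite("pics/w4.png",a)
E
```

```text
t 12.175 rot units [-0.0013 -0.0015 -0.0015] rows>= 0.1 | shift before rot [-0.0144  0.0006  0.2017] after rot [-0.0135 -0.0002  0.2017] rows>= 2.587810743138612
[0.5399 0.2238 0.2614] [-3.1376 -0.0048 -0.2468] [-1.0467  0.5507  0.8302  1.7102 -0.455   1.0778 -1.8891] [-0.6753 -0.9592 -2.2401] [-0.0562  0.0238 -0.0463] 0.04895094000548088
```

View pics/w4.png

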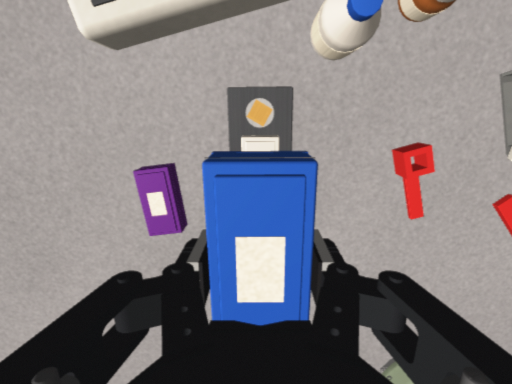

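Blue is held level and square (far edge row ~157, cols 204–317), with the mast head at (260,112). I'll check its offset along the tool from the far edge, then lower.

```bash
python3 - <<'E'
from h import *
c=calibration("wrist");a=cv2.imread("pics/w4.png"); p,R,s=tool()
m=mask(a,"blue"); m[:145]=0
prof=cv2.cvtColor(a,cv2.COLOR_BGR2GRAY)[148:182,230:290].mean(1); print(prof.round(0))
for off in(0,.001,.002):
  for (x,y,z) in((.05,.025,.0284),(.05,-.025,.0284),(.0445,.0,.0324),(.0445,0,.0284),(.05,0,-.0036),(.05,0,.0284)):
    print(off,(x,y,z),proj(c,p+R.apply([x+off,y,-z])))
for r in (165,200,300): 
    k=np.flatnonzero(m[r]); print(r,k.min(),k.max())
E
```

```text
[178. 177. 167.  93.  49.  38.  37.  37.  40.  62.  54.  41.  38.  52.
  71.  82.  89.  93.  94.  94.  94.  94.  94.  94.  94.  91.  66.  46.
  61.  78.  90.  93.  93.  93.]
0 (0.05, 0.025, 0.0284) [316.5088 163.2525]
0 (0.05, -0.025, 0.0284) [199.4957 163.3005]
0 (0.0445, 0.0, 0.0324) [257.9755 178.011 ]
0 (0.0445, 0, 0.0284) [258.0346 175.8294]
0 (0.05, 0, -0.0036) [258.3785 152.3241]
0 (0.05, 0, 0.0284) [258.0052 163.2765]
0.001 (0.05, 0.025, 0.0284) [316.6456 160.9342]
0.001 (0.05, -0.025, 0.0284) [199.348  160.9821]
0.001 (0.0445, 0.0, 0.0324) [257.9699 175.683 ]
0.001 (0.0445, 0, 0.0284) [258.0293 173.5717]
0.001 (0.05, 0, -0.0036) [258.3749 150.467 ]
0.001 (0.05, 0, 0.0284) [257.9997 160.9581]
0.002 (0.05, 0.025, 0.0284) [316.7831 158.6045]
0.002 (0.05, -0.025, 0.0284) [199.1996 158.6523]
0.002 (0.0445, 0.0, 0.0324) [257.9642 173.3436]
0.002 (0.0445, 0, 0.0284) [258.024  171.3031]
0.002 (0.05, 0, -0.0036) [258.3713 148.6028]
0.002 (0.05, 0, 0.0284) [257.9943 158.6284]
165 202 317
200 205 315
300 211 309
```

```bash
python3 - <<'E'
from h import *
c=calibration("wrist");a=cv2.imread("pics/w4.png")
g=cv2.cvtColor(a,cv2.COLOR_BGR2GRAY).astype(float)
print(g[80:95,235:250].mean(1).round(0), g[95:105,222:300].mean(0).round(0))
e=np.array([np.cos(CY),np.sin(CY)]);f=np.array([-e[1],e[0]])
for r in(86,87,88):
    for u in(228,293): d=plane(c,(u,r),.01)[:2]-COL; print(r,u,d@e,d@f)
b=cv2.inRange(cv2.cvtColor(a,cv2.COLOR_BGR2HSV),(10,110,60),(30,255,255)); b[:90]=0;b[135:]=0;b[:,:235]=0;b[:,285:]=0
k=blobs(b,20)[0]; print(cen(k),[(plane(c,cen(k),z)[:2]-COL)@np.array([e,f]).T for z in(.138,.13)], cv2.minAreaRect(k))
E
```

```text
[164. 163. 162. 161. 161. 159. 148.  96.  84.  84.  84.  84.  84.  84.
  84.] [163. 161. 161. 162. 158. 129.  96.  86.  86.  87.  86.  86.  86.  86.
  86.  86.  86.  86.  84.  82.  83.  82.  82.  83.  84.  86.  96. 106.
 117. 128. 135. 140. 143. 144. 146. 150. 153. 156. 156. 156. 157. 155.
 151. 147. 140. 134. 128. 117. 106.  94.  86.  85.  84.  83.  82.  82.
  82.  83.  83.  82.  82.  82.  83.  82.  81.  80.  82.  83.  82.  80.
  84. 132. 158. 160. 161. 163. 166. 165.]
86 228 0.11479267743697333 0.04274839436610657
86 293 0.1142958250185989 -0.04518854767913805
87 228 0.11352433253974288 0.04279643051826082
87 293 0.11302806286900326 -0.045224540699910845
88 228 0.11225356049257205 0.04284455859410556
88 293 0.11175787670891427 -0.04526060254073793
[259.2307 112.5937] [array([ 0.0802, -0.0001]), array([ 0.0802, -0.    ])] ((259.2358703613281, 112.57546997070312), (18.6486873626709, 19.23145866394043), 29.05460548400879)
```

move_arm(
  jaw=[255,255,255,255,255,255,255],
  dp=[
    [-0.007,0.0003,0.04],
    [-0.0073,0.0003,0.045],
    [0,0,0.045],
    [0,0,0.04],
    [0,0,0.0417],
    [0,0,0],
    [0,0,0],
  ],
  rotation=[
    [-0.0013,-0.0015,-0.0015],
    [0,0,0],
    [0,0,0],
    [0,0,0],
    [0,0,0],
    [0,0,0],
    [0,0,0],
  ],
)

```text
clock: 13.1
position: [0.5298, 0.2272, 0.0931]
tool_rot: [-3.141, -0.001, -0.242]
force: [0.2, 0.7, -2.1]
grip_width: 0.049
```

```bash
python3 - <<'E'
from h import *
go(*colpose(.0456,.001)); s=tool()[2]; print(s["position"],s["tool_rot"],s["qpos"],s["force"],s["moment"],s["grip_width"])
E
```

```text
t 13.1 rot units [-0.0001 -0.0004 -0.0001] rows>= 0.1 | shift before rot [-0.0003  0.0008  0.0593] after rot [-0.0002  0.0008  0.0593] rows>= 0.7596189555051492
[0.5298 0.2272 0.0931] [-3.1413 -0.0013 -0.2424] [-0.9444  0.7403  0.652   1.8645 -0.6384  0.7558 -1.7497] [ 0.2487  0.7397 -2.0736] [ 0.0024 -0.0296  0.0228] 0.04897539939710486
```

move_arm(
  jaw=[255,255,255,255,255,255,255,255],
  dp=[
    [-0.0002,0.0008,0.018],
    [0,0,0.018],
    [0,0,0.012],
    [0,0,0.003],
    [0,0,0.003],
    [0,0,0.003],
    [0,0,0.0025],
    [0,0,0],
  ],
  rotation=[
    [0,0,0],
    [0,0,0],
    [0,0,0],
    [0,0,0],
    [0,0,0],
    [0,0,0],
    [0,0,0],
    [0,0,0],
  ],
)

```text
clock: 14.1
position: [0.529, 0.2271, 0.0461]
tool_rot: [-3.14, -0.0, -0.242]
force: [-12.9, -3.1, 40.2]
grip_width: 0.049
```

```bash
python3 - <<'E'
from h import *
go(*colpose(.0456,.001)); s=tool()[2]; print(s["position"],s["tool_rot"],s["force"],s["moment"],s["grip_width"])
E
```

```text
t 14.1 rot units [-0.0004 -0.0001  0.0001] rows>= 0.1 | shift before rot [0.0006 0.0005 0.0006] after rot [0.0006 0.0004 0.0006] rows>= 0.012698422209625632
[0.529  0.2271 0.0461] [-3.1403 -0.0003 -0.2418] [-12.9146  -3.1034  40.2186] [-0.8102  2.7365  0.3178] 0.049011637416749965
```

move_arm(
  jaw=[255,255,255],
  dp=[
    [-0.0005,0,-0.0008],
    [0,0,0],
    [0,0,0],
  ],
  rotation=[
    [0,0,0],
    [0,0,0],
    [0,0,0],
  ],
)

```text
clock: 14.48
position: [0.529, 0.2271, 0.0461]
tool_rot: [-3.141, -0.001, -0.242]
force: [-5.1, -2.0, 22.9]
grip_width: 0.0492
```

move_arm(
  jaw=[200,120,60,0,0,0],
  dp=[
    [0,0,0],
    [0,0,0],
    [0,0,0],
    [0,0,0],
    [0,0,0],
    [0,0,0],
  ],
  rotation=[
    [0,0,0],
    [0,0,0],
    [0,0,0],
    [0,0,0],
    [0,0,0],
    [0,0,0],
  ],
)

```text
clock: 15.22
position: [0.5284, 0.227, 0.0447]
tool_rot: [3.141, -0.0, -0.242]
force: [0.2, -0.1, 0.3]
grip_width: 0.0856
```

move_arm(
  jaw=[0,0,0,0,0,0,0],
  dp=[
    [0,0,-0.03],
    [0,0,-0.05],
    [0,0,-0.06],
    [0,0,-0.06],
    [0,0,-0.06],
    [0,0,0],
    [0,0,0],
  ],
  rotation=[
    [0,0,0],
    [0,0,0],
    [0,0,0],
    [0,0,0],
    [0,0,0],
    [0,0,0],
    [0,0,0],
  ],
)

```text
clock: 16.1
position: [0.528, 0.2273, 0.2523]
tool_rot: [3.141, 0.0, -0.242]
force: [-0.9, -0.8, -0.1]
grip_width: 0.0853
```

```bash
python3 - <<'E'
from h import *
p,R,s=tool(); print(p,s["tool_rot"],s["qpos"])
c=calibration("wrist");a=grab_frame("wrist"); cv2.imwrite("pics/w5.png",a)
cv2.imwrite("pics/w5b.png",cv2.resize(a[30:330,90:490],(800,600)))
e=np.array([np.cos(CY),np.sin(CY)]);f=np.array([-e[1],e[0]])
for k in blobs(mask(a,"blue"),300):
    for h in(.074,):
        P=np.array([(plane(c,q,h)[:2]-COL)@np.array([e,f]).T for q in k[:,0]+0.])*1000
        print(h,cv2.minAreaRect(P.astype(np.float32)),P.min(0),P.max(0),cen(k))
go(rackpose0(.0935,.12)[0],down(.064))
E
```

```text
[0.528  0.2273 0.2523] [ 3.1409  0.0003 -0.2416] [-1.0686  0.5495  0.8325  1.7405 -0.4587  1.0587 -1.8904]
0.074 ((0.2694549560546875, -0.3617897033691406), (98.92207336425781, 50.325191497802734), 0.07939653843641281) [-49.1581 -25.5783] [49.6993 24.8473] [259.6731 167.8604]
t 16.15 rot units [ 0.0004  0.0003 -0.0973] rows>= 1.7 | shift before rot [0.0477 0.5029 0.1196] after rot [-0.106   0.4941  0.119 ] rows>= 6.6451773398665965
```

View pics/w5b.png

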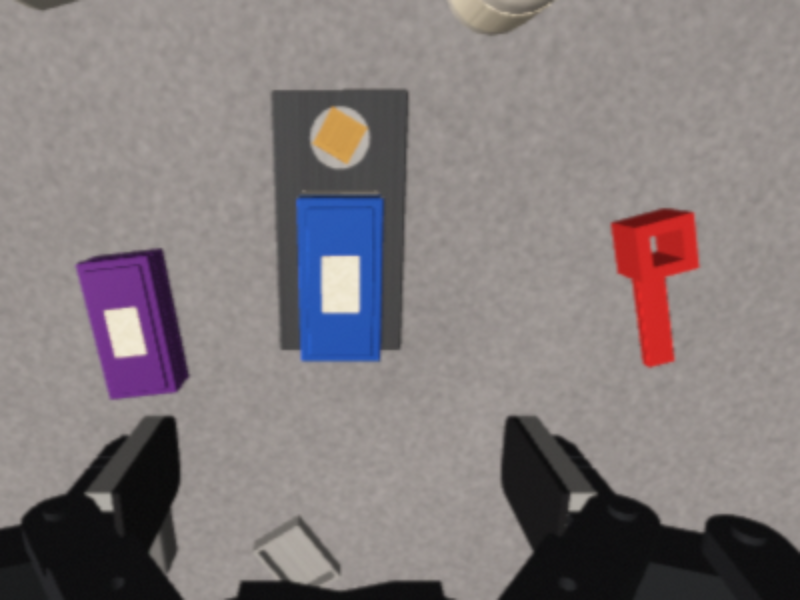

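Blue is nested squarely (crop centre 340,278; offset 0.3 mm, angle 0.1°; size at z=74 mm consistent with nested). Next is the yellow case.

move_arm(
  jaw=[0,0,0,0,0,0,0,0,0,0],
  dp=[
    [0.006,0.063,0],
    [0.006,0.063,0],
    [0.006,0.063,0],
    [0.006,0.063,0],
    [0.006,0.063,0],
    [0.006,0.063,0],
    [0.006,0.063,0.04],
    [0.0057,0.0619,0.04],
    [0,0,0.04],
    [0,0,0],
  ],
  rotation=[
    [0,0,0],
    [0,0,0],
    [0,0,0],
    [0,0,0],
    [0,0,0],
    [0,0,0],
    [0,0,-0.025],
    [0,0,-0.025],
    [0,0,-0.024],
    [0,0,-0.023],
  ],
)

```text
clock: 17.4
position: [0.4709, -0.1735, 0.1541]
tool_rot: [-3.141, 0.005, 0.063]
force: [-0.5, 0.6, 0.6]
grip_width: 0.0854
```

move_arm(
  jaw=[0,0,0,0,0],
  dp=[
    [0,0,0],
    [0,0,0],
    [0,0,0],
    [0,0,0],
    [0,0,0],
  ],
  rotation=[
    [0,0.046,0],
    [0,0.046,0],
    [0,0.047,0],
    [0,0,0],
    [0,0,0],
  ],
)

```text
clock: 18.02
position: [0.4766, -0.1701, 0.1546]
tool_rot: [-3.128, -0.369, 0.064]
force: [-0.5, 0.3, 0.4]
grip_width: 0.0854
```

```bash
python3 - <<'E'
from h import *
go(*rackpose0(.0935,.003)); s=tool()[2]; print(s["position"],s["tool_rot"],s["qpos"])
c=calibration("wrist");a=grab_frame("wrist"); cv2.imwrite("pics/w6.png",a)
r=np.load("rack.npz"); sx,ey,n=r["Q"]; C0=r["C0"]
k=blobs(mask(a,"yellow"),300)[0]
P=np.array([(r["Q"]@(plane(c,q,0,n,C0+.032*n)-C0))[:2] for q in k[:,0]+0.])*1000
print(cv2.minAreaRect(P.astype(np.float32)),P.min(0),P.max(0))
E
```

```text
t 18.025 rot units [-0.0044  0.0214 -0.0002] rows>= 0.4 | shift before rot [0.0012 0.0045 0.1398] after rot [-0.0082  0.0026  0.1396] rows>= 1.7899815374373866
[ 0.4766 -0.1701  0.1546] [-3.1276 -0.369   0.0636] [ 0.1108  0.3559  0.2603  2.2581 -0.9032  0.314  -0.3279]
((-3.3174209594726562, 93.46549987792969), (103.94139862060547, 49.94947814941406), 0.33657702803611755) [-55.4255  68.1989] [ 48.5611 118.2827]
```

move_arm(
  jaw=[0,0,0,0,0,0],
  dp=[
    [0.001,0.004,0.03],
    [0,0,0.03],
    [0,0,0],
    [0,0,0],
    [0,0,0],
    [0,0,0],
  ],
  rotation=[
    [0,0,0],
    [0,0,0],
    [-0.002,0.011,0],
    [-0.002,0.0104,0],
    [0,0,0],
    [0,0,0],
  ],
)

```text
clock: 18.82
position: [0.4985, -0.1747, 0.1202]
tool_rot: [-3.131, -0.425, 0.061]
force: [1.3, -0.9, -0.1]
grip_width: 0.0852
```

```bash
python3 - <<'E'
from h import *
go(*rackpose0(.0935,.003,-.0052)); s=tool()[2]; print(s["position"],s["tool_rot"],s["qpos"])
E
```

```text
t 18.825 rot units [-0.003   0.0036 -0.0008] rows>= 0.1 | shift before rot [-0.0139 -0.004   0.0893] after rot [-0.0149 -0.0049  0.0891] rows>= 1.158284075473929
[ 0.4985 -0.1747  0.1202] [-3.1312 -0.425   0.0613] [ 0.3526  0.4393 -0.0297  2.2605 -1.2629  0.162   0.0493]
```

Joints 5 and 6 are at their limits with full tilt here. Pitch about the jaw axis is free for the grasp, so I'll hold yellow with only 15° of tool tilt and level it afterwards by leaning the tool 10° the other way.

move_arm(
  jaw=[0,0,0,0],
  dp=[
    [0,0,0],
    [0,0,0],
    [0,0,0],
    [0,0,0],
  ],
  rotation=[
    [0,-0.026,0],
    [0,-0.026,0],
    [0,0,0],
    [0,0,0],
  ],
)

```text
clock: 19.32
position: [0.4999, -0.1727, 0.1175]
tool_rot: [-3.125, -0.309, 0.066]
force: [-0.2, -0.5, -0.5]
grip_width: 0.0854
```

```bash
cat >> h.py <<'E'
LEAN=np.radians(10)
def yelpose(hG,s=-.0052,y=.0935):  # grasp centre height hG above case origin; tool tilted 15 deg
    p,R=rackpose0(y,hG,s); R2=R*Ro.from_euler("y",-LEAN); return p+R2.apply([0,0,.019]),R2
E
python3 - <<'E'
from h import *
q,R2=yelpose(.023); print(R2.as_euler("xyz"))
go(*yelpose(.073)); print(R2.inv().apply(q-yelpose(.073)[0])/.8); s=tool()[2]; print(s["position"],s["tool_rot"],s["qpos"])
E
```

```text
[ 3.1416 -0.2618  0.0638]
t 19.325 rot units [-0.0055 -0.0151  0.0008] rows>= 0.3 | shift before rot [-0.0164 -0.0021  0.0235] after rot [-0.0152 -0.0025  0.0242] rows>= 0.3677857955076415
[0.0109 0.     0.0616]
[ 0.4999 -0.1727  0.1175] [-3.125  -0.3094  0.0662] [ 0.0265  0.482   0.3501  2.1913 -0.9717  0.3525 -0.2856]
```

move_arm(
  jaw=[0,0,0,0],
  dp=[
    [-0.008,-0.001,0.012],
    [-0.0084,-0.001,0.0115],
    [0,0,0],
    [0,0,0],
  ],
  rotation=[
    [0,0,0],
    [0,0,0],
    [-0.0055,-0.0151,0.0008],
    [0,0,0],
  ],
)

```text
clock: 19.82
position: [0.4929, -0.1721, 0.0956]
tool_rot: [3.141, -0.262, 0.063]
force: [0.6, -0.1, -0.3]
grip_width: 0.0853
```

```bash
python3 - <<'E'
from h import *
go(*yelpose(.023)); s=tool()[2]; print(s["position"],s["tool_rot"],s["qpos"])
E
```

```text
t 19.825 rot units [ 0.0002  0.0001 -0.0003] rows>= 0.1 | shift before rot [ 0.011  -0.0013  0.0616] after rot [ 0.011  -0.0012  0.0616] rows>= 0.8016212564765856
[ 0.4929 -0.1721  0.0956] [ 3.1413 -0.2615  0.0629] [-0.0108  0.5292  0.3756  2.1921 -0.9626  0.339  -0.3142]
```

move_arm(
  jaw=[0,0,0,0,0,0],
  dp=[
    [0.0022,-0.0012,0.0123],
    [0.0022,0,0.0123],
    [0.0022,0,0.0123],
    [0.0022,0,0.0123],
    [0.0022,0,0.0123],
    [0,0,0],
  ],
  rotation=[
    [0,0,0],
    [0,0,0],
    [0,0,0],
    [0,0,0],
    [0,0,0],
    [0,0,0],
  ],
)

```text
clock: 20.58
position: [0.5139, -0.1697, 0.0498]
tool_rot: [3.141, -0.26, 0.063]
force: [-0.2, -0.1, -0.5]
grip_width: 0.0855
```

```bash
python3 - <<'E'
from h import *
go(*yelpose(.023)); s=tool()[2]; print(s["position"],s["tool_rot"],s["qpos"],s["force"])
E
```

```text
t 20.575 rot units [ 0.0001  0.0007 -0.0002] rows>= 0.1 | shift before rot [ 0.0004  0.0001 -0.0006] after rot [ 0.0004  0.0001 -0.0006] rows>= 0.009160609171002598
[ 0.5139 -0.1697  0.0498] [ 3.1413 -0.2597  0.0633] [ 0.0814  0.6251  0.2348  2.1574 -1.0686  0.2481 -0.2236] [-0.1954 -0.1417 -0.5125]
```

Good. Close, then lift.

move_arm(
  jaw=[120,140,160,180,220,255,255,255],
  dp=[
    [0,0,0],
    [0,0,0],
    [0,0,0],
    [0,0,0],
    [0,0,0],
    [0,0,0],
    [0,0,0],
    [0,0,0],
  ],
  rotation=[
    [0,0,0],
    [0,0,0],
    [0,0,0],
    [0,0,0],
    [0,0,0],
    [0,0,0],
    [0,0,0],
    [0,0,0],
  ],
  squeeze=60,
)

```text
clock: 21.58
position: [0.514, -0.1697, 0.051]
tool_rot: [3.141, -0.261, 0.064]
force: [-3.3, 0.4, 7.2]
grip_width: 0.049
```

```bash
python3 - <<'E'
from h import *
q,Rt=yelpose(.023); go(q,Rt); p,R,s=tool(); print(s["position"],s["tool_rot"],s["qpos"],s["force"],s["grip_width"])
po,Rc=rackpose(.0935,0,-.0052); print("case origin in tool (mm)",R.inv().apply(po-p)*1000)
E
```

```text
t 21.575 rot units [ 0.0003  0.0002 -0.    ] rows>= 0.1 | shift before rot [-0.0001  0.0001  0.0009] after rot [-0.0001  0.0001  0.0009] rows>= 0.011777077798118065
[ 0.514  -0.1697  0.051 ] [ 3.1408 -0.2611  0.0638] [ 0.08    0.6225  0.2365  2.1581 -1.0678  0.2489 -0.224 ] [-3.2633  0.3573  7.1558] 0.04904807519295309
case origin in tool (mm) [3.8946 0.0841 4.3713]
```

move_arm(
  jaw=[255,255,255,255,255,255],
  dp=[
    [-0.002,0,-0.01],
    [-0.0035,0,-0.02],
    [-0.005,0,-0.03],
    [-0.007,0,-0.04],
    [-0.007,0,-0.04],
    [0,0,0],
  ],
  rotation=[
    [0,0,0],
    [0,0,0],
    [0,0,0],
    [0,0,0],
    [0,0,0],
    [0,0,0],
  ],
)

```text
clock: 22.32
position: [0.4663, -0.1726, 0.1554]
tool_rot: [3.141, -0.263, 0.064]
force: [-0.1, 0.3, -4.3]
grip_width: 0.0493
```

move_arm(
  jaw=[255,255,255,255,255,255],
  dp=[
    [0,0,-0.03],
    [0,0,-0.04],
    [0,0,-0.04],
    [0,0,0],
    [0,0,0],
    [0,0,0],
  ],
  rotation=[
    [0,-0.047,0],
    [0,-0.047,0],
    [0,-0.045,0],
    [0,0,0],
    [0,0,0],
    [0,0,0],
  ],
)

```text
clock: 23.08
position: [0.4568, -0.1732, 0.2398]
tool_rot: [-3.141, 0.176, 0.062]
force: [-0.4, -0.6, -3.5]
grip_width: 0.0488
```

```bash
python3 - <<'E'
from h import *
Rt=down(CY)*Ro.from_euler("y",-LEAN)
go(np.array([.53,.22,.25]),Rt); p,R,s=tool(); print(s["position"],s["tool_rot"],s["qpos"],s["force"],s["grip_width"],Rt.as_euler("xyz"))
E
```

```text
t 23.075 rot units [0.0167 0.0004 0.0954] rows>= 1.7 | shift before rot [ 0.1179 -0.4849 -0.0336] after rot [-0.0307 -0.4991 -0.0075] rows>= 6.401693080386921
[ 0.4568 -0.1732  0.2398] [-3.1411  0.1758  0.0624] [-0.4104  0.5357  0.8957  1.8482 -0.3612  1.1297 -0.8783] [-0.4405 -0.6153 -3.4591] 0.04884321506290451 [ 3.1416  0.1745 -0.242 ]
```

move_arm(
  jaw=[255,255,255,255,255,255,255,255,255,255],
  dp=[
    [0.008,-0.035,-0.005],
    [0.014,-0.06,-0.005],
    [0.016,-0.066,-0.005],
    [0.016,-0.066,-0.005],
    [0.016,-0.066,-0.005],
    [0.016,-0.066,-0.005],
    [0.016,-0.066,-0.004],
    [0.016,-0.06,0],
    [0,0,0],
    [0,0,0],
  ],
  rotation=[
    [0,0,0],
    [0,0,0],
    [0,0,0],
    [0,0,0],
    [0,0,0],
    [0.0033,0,0.019],
    [0.0033,0,0.019],
    [0.0033,0,0.019],
    [0.0033,0,0.019],
    [0.0033,0,0.019],
  ],
)

```text
clock: 24.32
position: [0.5394, 0.2179, 0.2499]
tool_rot: [3.14, 0.176, -0.242]
force: [0.5, -0.1, -3.6]
grip_width: 0.0493
```

move_arm(
  jaw=[255,255],
  dp=[
    [0,0,0],
    [0,0,0],
  ],
  rotation=[
    [0,0,0],
    [0,0,0],
  ],
)

```text
clock: 24.58
position: [0.5395, 0.2178, 0.2505]
tool_rot: [3.14, 0.176, -0.239]
force: [-0.9, 0.3, -2.8]
grip_width: 0.0491
```

```bash
cat >> h.py <<'E'
def placepose(zc,v): # tool pose so that the case origin (v in tool, m) is on the column axis at height zc
    Rt=down(CY)*Ro.from_euler("y",-LEAN); return np.r_[COL,zc]-Rt.apply(v),Rt
E
python3 - <<'E'
from h import *
v=np.array([.0039,0,.0044])
go(*placepose(.135,v)); p,R,s=tool(); print(s["position"],s["tool_rot"],s["qpos"],s["force"],s["grip_width"])
c=calibration("wrist");a=grab_frame("wrist"); cv2.imwrite("pics/w7.png",a)
Rc=down(CY)*Ro.from_euler("x",np.pi)
Rcn=R*Ro.from_euler("y",LEAN)  # tool axes as if case-vertical
print(cv2.cvtColor(a,cv2.COLOR_BGR2GRAY)[120:190,235:285].mean(1).round(0))
for off in(-.001,0,.001):
    o=p+R.apply(v)
    for x,z in((.05,0),(.05,.032),(.0445,.036)): print(off,x,z,proj(c,o+Rcn.apply([x+off,0,-z])),proj(c,o+Rcn.apply([x+off,.025,-z])))
cv2.imwrite("pics/w7b.png",cv2.resize(a,(640,480)))
E
```

```text
t 24.575 rot units [0.0006 0.0004 0.001 ] rows>= 0.1 | shift before rot [ 0.007  -0.0079  0.139 ] after rot [ 0.0068 -0.0077  0.139 ] rows>= 1.7838484024259067
[0.5395 0.2178 0.2505] [ 3.1403  0.1759 -0.2389] [-0.9676  0.6856  0.9002  1.6021 -0.6063  1.3139 -1.7287] [-0.924   0.2986 -2.828 ] 0.04913582614063744
[ 75.  79.  79.  79.  79.  79.  78.  78.  79.  79.  79.  78.  78.  78.
  78.  78.  78.  78.  78.  78.  78.  78.  78.  85. 116. 135. 137. 137.
 137. 135. 108.  91.  90. 102. 108.  94.  88.  88.  88.  88.  88.  88.
  89.  88.  87.  78.  74.  88.  90.  89.  89.  89.  90.  98. 133. 168.
 183. 193. 200. 201. 201. 201. 201. 201. 201. 201. 199. 170. 112.  92.]
-0.001 0.05 0 [258.3216 149.7922] [307.4006 149.7724]
-0.001 0.05 0.032 [257.9421 174.2454] [319.6947 174.2195]
-0.001 0.0445 0.036 [257.9297 190.804 ] [320.316  190.7771]
0 0.05 0 [258.3159 147.8952] [307.5524 147.8755]
0 0.05 0.032 [257.9334 171.9554] [319.9355 171.9295]
0 0.0445 0.036 [257.9209 188.558 ] [320.5617 188.5311]
0.001 0.05 0 [258.3102 145.9861] [307.7051 145.9663]
0.001 0.05 0.032 [257.9247 169.6468] [320.1781 169.6209]
0.001 0.0445 0.036 [257.912  186.2935] [320.8095 186.2666]
```

View pics/w7b.png

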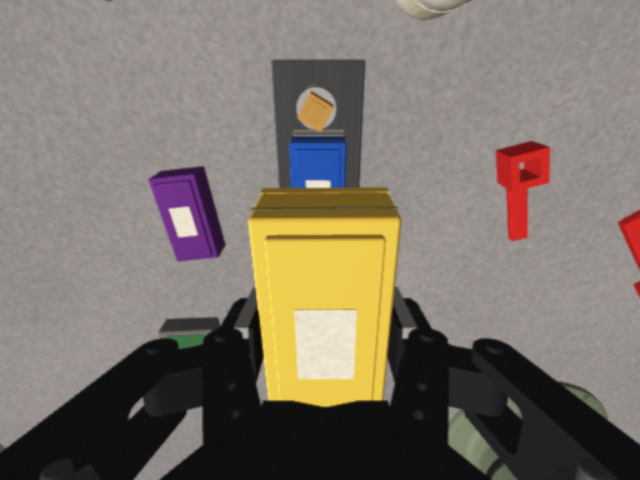

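Yellow is held level. Its far edges (rows 150/174/189) put the case about 0.9 mm back of the estimate, so I'll correct the grasp offset and lower.

```bash
python3 - <<'E'
from h import *
v=np.array([.0030,0,.0044])
go(*placepose(.095,v)); 
E
```

```text
t 24.625 rot units [0.0006 0.0004 0.0009] rows>= 0.1 | shift before rot [ 0.0168 -0.0079  0.1883] after rot [ 0.0165 -0.0076  0.1883] rows>= 2.4217343241676614
```

move_arm(
  jaw=[255,255,255,255,255,255,255],
  dp=[
    [0.0033,-0.004,0.036],
    [0.0033,-0.0039,0.039],
    [0.0034,0,0.038],
    [0.0034,0,0.038],
    [0.0034,0,0.0373],
    [0,0,0],
    [0,0,0],
  ],
  rotation=[
    [0.0006,0.0004,0.001],
    [0,0,0],
    [0,0,0],
    [0,0,0],
    [0,0,0],
    [0,0,0],
    [0,0,0],
  ],
)

```text
clock: 25.5
position: [0.5292, 0.2271, 0.101]
tool_rot: [-3.142, 0.174, -0.243]
force: [-0.1, 0.2, -2.8]
grip_width: 0.0487
```

```bash
python3 - <<'E'
from h import *
v=np.array([.0030,0,.0044])
go(*placepose(.074,v)); p,R,s=tool(); print(p,s["tool_rot"],s["qpos"],s["force"])
E
```

```text
t 25.5 rot units [-0.0001 -0.0003 -0.0003] rows>= 0.1 | shift before rot [0.0038 0.0005 0.0275] after rot [0.0038 0.0005 0.0275] rows>= 0.3548932612845702
[0.5292 0.2271 0.101 ] [-3.1416  0.1735 -0.2429] [-0.9256  0.8426  0.7748  1.7404 -0.757   1.0521 -1.6231] [-0.0942  0.2304 -2.8376]
```

move_arm(
  jaw=[255,255,255,255,255,255,255,255],
  dp=[
    [-0.001,0.0005,0],
    [0.0015,0,0.0085],
    [0.0013,0,0.0075],
    [0.0005,0,0.003],
    [0.0005,0,0.003],
    [0.0005,0,0.003],
    [0.0004,0,0.0025],
    [0,0,0],
  ],
  rotation=[
    [0,0,0],
    [0,0,0],
    [0,0,0],
    [0,0,0],
    [0,0,0],
    [0,0,0],
    [0,0,0],
    [0,0,0],
  ],
)

```text
clock: 26.5
position: [0.5277, 0.2269, 0.0792]
tool_rot: [-3.141, 0.175, -0.243]
force: [-6.6, -1.0, 23.2]
grip_width: 0.0494
```

```bash
python3 - <<'E'
from h import *
v=np.array([.0030,0,.0044])
go(*placepose(.074,v)); p,R,s=tool(); print(p,s["tool_rot"],s["force"],s["moment"],(p+R.apply(v)))
E
```

```text
t 26.5 rot units [-0.0002  0.0001 -0.0003] rows>= 0.1 | shift before rot [ 0.0007 -0.0002  0.0002] after rot [ 0.0007 -0.0002  0.0002] rows>= 0.010236407495380231
[0.5277 0.2269 0.0792] [-3.1411  0.1747 -0.243 ] [-6.6433 -0.9988 23.2254] [-0.638   2.2069  0.149 ] [0.5298 0.2264 0.0743]
```

Nested height reached (0.0743 against 0.074). Release and retreat straight up.

move_arm(
  jaw=[255,255,200,120,60,0,0,0],
  dp=[
    [-0.0004,0,-0.0005],
    [0,0,0],
    [0,0,0],
    [0,0,0],
    [0,0,0],
    [0,0,0],
    [0,0,0],
    [0,0,0],
  ],
  rotation=[
    [0,0,0],
    [0,0,0],
    [0,0,0],
    [0,0,0],
    [0,0,0],
    [0,0,0],
    [0,0,0],
    [0,0,0],
  ],
)

```text
clock: 27.5
position: [0.5273, 0.227, 0.0781]
tool_rot: [3.141, 0.175, -0.243]
force: [-0.5, 0.1, 0.4]
grip_width: 0.085
```

move_arm(
  jaw=[0,0,0,0,0,0,0,0,0],
  dp=[
    [-0.0043,0,-0.0246],
    [-0.0087,0,-0.049],
    [-0.0105,0,-0.059],
    [-0.0105,0,-0.059],
    [0,0,0],
    [0,0,0],
    [0,0,0],
    [0,0,0],
    [0,0,0],
  ],
  rotation=[
    [0,0,0],
    [0,0,0],
    [0,0,0],
    [0,0,0],
    [0,0.028,0],
    [0,0.028,0],
    [0,0,0],
    [0,0,0],
    [0,0,0],
  ],
)

```text
clock: 28.62
position: [0.5276, 0.2267, 0.234]
tool_rot: [3.141, -0.001, -0.244]
force: [0.6, -0.8, -0.1]
grip_width: 0.0858
```

```bash
python3 - <<'E'
from h import *
p,R,s=tool(); print(p,s["tool_rot"],s["qpos"])
c=calibration("wrist");a=grab_frame("wrist"); cv2.imwrite("pics/w8.png",a)
cv2.imwrite("pics/w8b.png",cv2.resize(a,(640,480)))
e=np.array([np.cos(CY),np.sin(CY)]);f=np.array([-e[1],e[0]])
for k in blobs(mask(a,"yellow"),300)[:2]:
    P=np.array([(plane(c,q,.106)[:2]-COL)@np.array([e,f]).T for q in k[:,0]+0.])*1000
    print(cv2.minAreaRect(P.astype(np.float32)),P.min(0),P.max(0),cen(k))
for k in blobs(mask(a,"red"),100):
    ap=cv2.approxPolyDP(k,1.5,True)[:,0]; print(cv2.contourArea(k),[tuple(np.r_[q*1.25,np.round(plane(c,q,.034)[:2],4),np.round(plane(c,q,.009)[:2],4)]) for q in ap])
E
```

```text
[0.5276 0.2267 0.234 ] [ 3.1408 -0.0007 -0.2438] [-1.1359  0.6318  0.9682  1.7663 -0.5891  1.0637 -1.772 ]
((0.6586418151855469, -0.8156929016113281), (101.95706176757812, 50.727073669433594), 0.2313074916601181) [-50.2531 -26.2223] [51.6718 24.6237] [259.3833 177.0302]
((81.62943267822266, -0.012497901916503906), (19.601551055908203, 19.697738647460938), 59.97431182861328) [ 69.3505 -12.8367] [94.2195 12.5638] [258.3463  96.1771]
2020.0 [(np.float64(555.0), np.float64(171.25), np.float64(0.5114), np.float64(-0.0052), np.float64(0.5052), np.float64(-0.0207)), (np.float64(531.25), np.float64(170.0), np.float64(0.5183), np.float64(0.0176), np.float64(0.5126), np.float64(0.0037)), (np.float64(502.5), np.float64(178.75), np.float64(0.5165), np.float64(0.046), np.float64(0.5107), np.float64(0.0342)), (np.float64(506.25), np.float64(210.0), np.float64(0.4838), np.float64(0.0455), np.float64(0.4756), np.float64(0.0336)), (np.float64(516.25), np.float64(216.25), np.float64(0.4747), np.float64(0.0361), np.float64(0.4658), np.float64(0.0236)), (np.float64(522.5), np.float64(268.75), np.float64(0.4149), np.float64(0.0347), np.float64(0.4016), np.float64(0.022)), (np.float64(526.25), np.float64(271.25), np.float64(0.411), np.float64(0.031), np.float64(0.3975), np.float64(0.0181)), (np.float64(541.25), np.float64(267.5), np.float64(0.4114), np.float64(0.015), np.float64(0.398), np.float64(0.0009)), (np.float64(536.25), np.float64(213.75), np.float64(0.4724), np.float64(0.016), np.float64(0.4633), np.float64(0.0019)), (np.float64(558.75), np.float64(206.25), np.float64(0.4747), np.float64(-0.0069), np.float64(0.4659), np.float64(-0.0225))]
```

View pics/w8b.png

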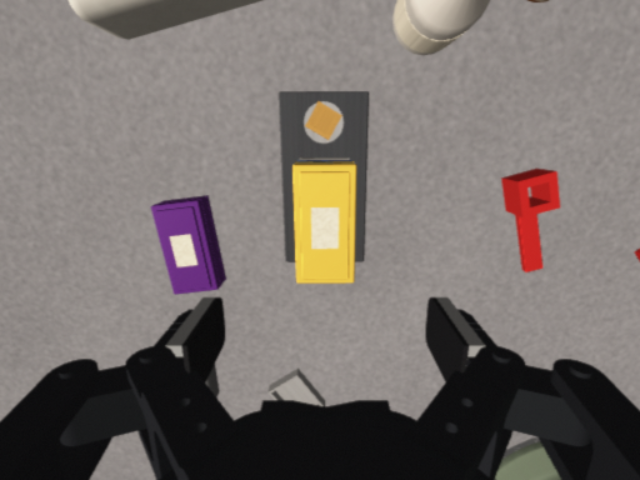

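Yellow is on squarely (640-px view: 325,222; angle 0.2°, offset under 1 mm). The small keeper is at hub (540,190) and arm tip (532,268), and did not move. I'll turn the gripper half round for joint range and go over the keeper.

move_arm(
  jaw=[0,0,0,0,0,0,0,0,0,0],
  dp=[
    [0,0,0],
    [0,0,0],
    [0,0,0],
    [0,0,0],
    [0,0,0],
    [0,0,0],
    [0,0,0],
    [0,0,0],
    [0,0,0],
    [0,0,0],
  ],
  rotation=[
    [0,0,-0.057],
    [0,0,-0.057],
    [0,0,-0.057],
    [0,0,-0.057],
    [0,0,-0.057],
    [0,0,-0.057],
    [0,0,-0.057],
    [0,0,-0.057],
    [0,0,-0.057],
    [0,0,-0.057],
  ],
)

```text
clock: 29.92
position: [0.5275, 0.2266, 0.2338]
tool_rot: [3.141, 0.001, 1.553]
force: [0.0, 0.0, -0.2]
grip_width: 0.0854
```

move_arm(
  jaw=[0,0,0,0,0,0,0,0,0,0],
  dp=[
    [0,0,0],
    [0,0,0],
    [0,0,0],
    [0,0,0],
    [0,0,0],
    [0,0,0],
    [0,0,0],
    [0,0,0],
    [0,0,0],
    [0,0,0],
  ],
  rotation=[
    [0,0,-0.057],
    [0,0,-0.057],
    [0,0,-0.057],
    [0,0,-0.057],
    [0,0,-0.057],
    [0,0,-0.057],
    [0,0,-0.057],
    [0,0,-0.057],
    [0,0,-0.057],
    [0,0,0],
  ],
)

```text
clock: 31.18
position: [0.5275, 0.2264, 0.2338]
tool_rot: [-3.141, 0.001, -3.126]
force: [0.3, 0.9, 0.2]
grip_width: 0.0854
```

```bash
python3 - <<'E'
from h import *
p,R,s=tool(); print(p,s["tool_rot"],s["qpos"])
go(np.array([.4927,.013,.08]),down(np.pi+.02))
E
```

```text
[0.5275 0.2264 0.2338] [-3.1406  0.0006 -3.1261] [-0.5693  0.4388  0.0827  1.7395 -0.0413  0.965   1.1154]
t 31.175 rot units [-0.0003  0.0002 -0.0014] rows>= 0.1 | shift before rot [ 0.0478 -0.2659  0.1924] after rot [ 0.0489 -0.2659  0.1922] rows>= 4.245600369046984
```

move_arm(
  jaw=[0,0,0,0,0,0,0,0],
  dp=[
    [0.01,-0.055,0],
    [0.01,-0.055,0],
    [0.01,-0.055,0.03],
    [0.01,-0.055,0.05],
    [0.0085,-0.0459,0.055],
    [0,0,0.057],
    [0,0,0],
    [0,0,0],
  ],
  rotation=[
    [0,0,-0.0014],
    [0,0,0],
    [0,0,0],
    [0,0,0],
    [0,0,0],
    [0,0,0],
    [0,0,0],
    [0,0,0],
  ],
)

```text
clock: 32.17
position: [0.4938, 0.0138, 0.0817]
tool_rot: [-3.141, 0.002, -3.121]
force: [0.6, 0.5, -0.2]
grip_width: 0.0854
```

```bash
python3 - <<'E'
from h import *
p,R,s=tool(); print(p,s["tool_rot"],s["qpos"])
go(np.array([.4927,.013,.007]),down(np.pi+.02))
c=calibration("wrist");a=grab_frame("wrist"); cv2.imwrite("pics/w9.png",a); cv2.imwrite("pics/w9b.png",cv2.resize(a[60:360,60:460],(800,600)))
k=blobs(mask(a,"red"),300)
for q in k[:2]: print(cv2.contourArea(q),[tuple(np.r_[u,np.round(plane(c,u,.034)[:2],4),np.round(plane(c,u,.009)[:2],4)]) for u in cv2.approxPolyDP(q,2,True)[:,0]])
E
```

```text
[0.4938 0.0138 0.0817] [-3.1407  0.0021 -3.1212] [-0.2151  0.5526  0.0879  2.0643 -0.0896  0.5262  1.5283]
t 32.175 rot units [-0.0003  0.0007  0.0001] rows>= 0.1 | shift before rot [ 0.0016 -0.0009  0.0933] after rot [ 0.0014 -0.0009  0.0933] rows>= 1.195012393613825
5206.5 [(np.float64(246.0), np.float64(78.0), np.float64(0.4009), np.float64(0.0022), np.float64(0.3983), np.float64(0.0009)), (np.float64(248.0), np.float64(175.0), np.float64(0.4654), np.float64(0.004), np.float64(0.4713), np.float64(0.0029)), (np.float64(238.0), np.float64(177.0), np.float64(0.467), np.float64(-0.0032), np.float64(0.4731), np.float64(-0.0052)), (np.float64(234.0), np.float64(187.0), np.float64(0.4746), np.float64(-0.0061), np.float64(0.4816), np.float64(-0.0085)), (np.float64(236.0), np.float64(234.0), np.float64(0.5118), np.float64(-0.0049), np.float64(0.5237), np.float64(-0.007)), (np.float64(284.0), np.float64(234.0), np.float64(0.5111), np.float64(0.0318), np.float64(0.5229), np.float64(0.0345)), (np.float64(285.0), np.float64(187.0), np.float64(0.4738), np.float64(0.0309), np.float64(0.4807), np
[... 280 characters left out ...]
p.float64(78.0), np.float64(0.4006), np.float64(0.0184), np.float64(0.3979), np.float64(0.0193))]
3405.5 [(np.float64(15.0), np.float64(0.0), np.float64(0.3599), np.float64(-0.1377), np.float64(0.3519), np.float64(-0.1572)), (np.float64(61.0), np.float64(75.0), np.float64(0.4015), np.float64(-0.1177), np.float64(0.399), np.float64(-0.1346)), (np.float64(71.0), np.float64(77.0), np.float64(0.4025), np.float64(-0.1115), np.float64(0.4002), np.float64(-0.1275)), (np.float64(99.0), np.float64(62.0), np.float64(0.3932), np.float64(-0.092), np.float64(0.3897), np.float64(-0.1055)), (np.float64(65.0), np.float64(0.0), np.float64(0.3593), np.float64(-0.1075), np.float64(0.3513), np.float64(-0.123))]
```

View pics/w9b.png

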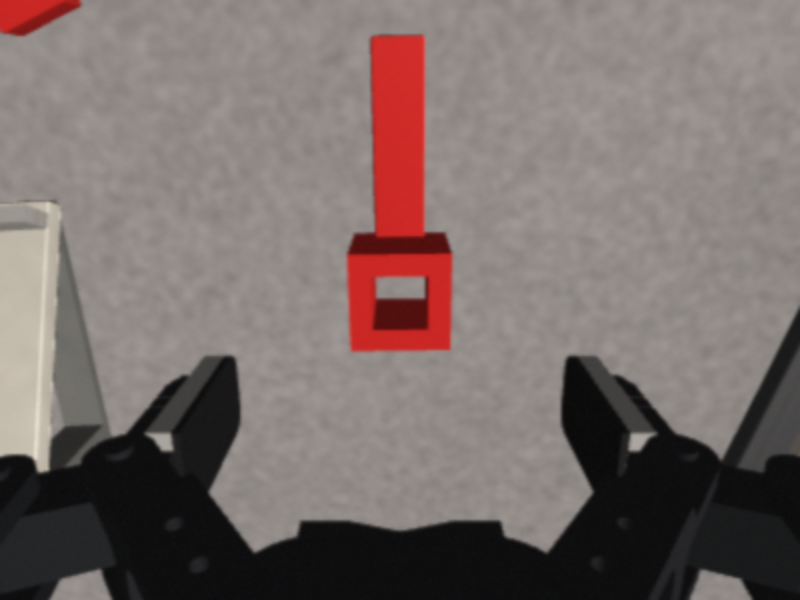

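Enlarged crop confirms the hub is at (400,300) and measures 37×37 mm, with the arm tip 95 mm from the bore. It is the described keeper, aligned with the tool. Descend and grasp.

move_arm(
  jaw=[0,0,0,0,0,0,120,150,180,210],
  dp=[
    [0.0014,-0.0009,0.0233],
    [0,0,0.03],
    [0,0,0.02],
    [0,0,0.012],
    [0,0,0.008],
    [0,0,0],
    [0,0,0],
    [0,0,0],
    [0,0,0],
    [0,0,0],
  ],
  rotation=[
    [-0.0003,0.0007,0],
    [0,0,0],
    [0,0,0],
    [0,0,0],
    [0,0,0],
    [0,0,0],
    [0,0,0],
    [0,0,0],
    [0,0,0],
    [0,0,0],
  ],
  squeeze=40,
)

```text
clock: 33.48
position: [0.4921, 0.0128, 0.0062]
tool_rot: [3.142, -0.001, -3.12]
force: [-1.8, 1.1, 7.1]
grip_width: 0.0372
```

move_arm(
  jaw=[255,255,255,255],
  dp=[
    [0,0,0],
    [0,0,0],
    [0,0,0],
    [0,0,0],
  ],
  rotation=[
    [0,0,0],
    [0,0,0],
    [0,0,0],
    [0,0,0],
  ],
)

```text
clock: 33.98
position: [0.4921, 0.0128, 0.0061]
tool_rot: [3.142, -0.001, -3.12]
force: [-1.5, -0.3, 6.9]
grip_width: 0.037
```

```bash
python3 - <<'E'
from h import *
p,R,s=tool(); print(p,s["tool_rot"],s["qpos"],s["force"],s["grip_width"])
print("keeper in tool",R.inv().apply(np.array([.4928,.013,0])-p)*1000)
E
```

```text
[0.4921 0.0128 0.0061] [ 3.1415 -0.0005 -3.1195] [-0.1891  0.6978  0.0572  2.0852 -0.1045  0.3618  1.5453] [-1.511  -0.2775  6.9388] 0.03700309650589852
keeper in tool [-0.7091  0.2282  6.1456]
```

move_arm(
  jaw=[255,255,255,255,255,255,255,255,255,255],
  dp=[
    [0,0,-0.02],
    [0,0,-0.05],
    [0,0,-0.06],
    [0,0,-0.06],
    [0,0,-0.05],
    [-0.024,0.04,0],
    [-0.03,0.05,0],
    [-0.03,0.05,0],
    [-0.03,0.05,0],
    [-0.03,0.05,0],
  ],
  rotation=[
    [0,0,0],
    [0,0,0],
    [0,0,0],
    [0,0,0],
    [0,0,0],
    [0,0,0],
    [0,0,0],
    [0,0,0],
    [0,0,0],
    [0,0,0],
  ],
)

```text
clock: 35.22
position: [0.6034, 0.2085, 0.1989]
tool_rot: [3.142, -0.001, -3.12]
force: [0.1, 0.2, -0.8]
grip_width: 0.0376
```

```bash
cat >> h.py <<'E'
MAST=np.array([.6083,.2071]); KV=np.array([-.0007,0,.0061])
def keepose(z,yaw): R=down(yaw); return np.r_[MAST,z]-R.apply(KV),R
E
python3 - <<'E'
from h import *
p,R,s=tool(); print(p,s["tool_rot"],s["qpos"],s["force"],s["grip_width"])
go(*keepose(.175,2.363))
E
```

```text
[0.6034 0.2085 0.1989] [ 3.1415 -0.0005 -3.1195] [-0.4917  0.5793  0.1007  1.5988 -0.0672  0.9673  1.2237] [ 0.1414  0.1608 -0.751 ] 0.03763882373196451
t 35.225 rot units [-0.     -0.0002  0.2549] rows>= 4.3 | shift before rot [-0.0054 -0.0012  0.0222] after rot [-0.0047  0.003   0.0222] rows>= 0.2929023219001197
```

move_arm(
  jaw=[255,255,255,255,255,255,255,255],
  dp=[
    [-0.0054,-0.0012,0],
    [0,0,0],
    [0,0,0],
    [0,0,0],
    [0,0,0],
    [0,0,0],
    [0,0,0],
    [0,0,0],
  ],
  rotation=[
    [0,0,0],
    [0,0,0.051],
    [0,0,0.051],
    [0,0,0.051],
    [0,0,0.051],
    [0,0,0.051],
    [0,0,0],
    [0,0,0],
  ],
)

```text
clock: 36.22
position: [0.6073, 0.2062, 0.1981]
tool_rot: [-3.141, -0.001, 2.366]
force: [-0.5, -0.7, -0.9]
grip_width: 0.0379
```

```bash
python3 - <<'E'
from h import *
p,R,s=tool(); print(p,s["tool_rot"],s["qpos"],s["force"],s["grip_width"])
go(*keepose(.144,2.363))
E
```

```text
[0.6073 0.2062 0.1981] [-3.1411 -0.0007  2.3662] [-0.6182  0.6029  0.3062  1.5988 -0.2088  0.973   0.5508] [-0.4631 -0.7369 -0.8646] 0.03786709300172199
t 36.225 rot units [-0.0002 -0.0002  0.001 ] rows>= 0.1 | shift before rot [0.0007 0.0018 0.06  ] after rot [0.0008 0.0018 0.06  ] rows>= 0.7689937699083701
```

move_arm(
  jaw=[255,255,255,255,255,255,255,255],
  dp=[
    [0.0008,0.0018,0.03],
    [0,0,0.03],
    [0,0,0.005],
    [0,0,0.005],
    [0,0,0.004],
    [0,0,0.004],
    [0,0,0],
    [0,0,0],
  ],
  rotation=[
    [0,0,0.001],
    [0,0,0],
    [0,0,0],
    [0,0,0],
    [0,0,0],
    [0,0,0],
    [0,0,0],
    [0,0,0],
  ],
)

```text
clock: 37.22
position: [0.608, 0.2079, 0.1354]
tool_rot: [-3.141, -0.001, 2.36]
force: [0.3, 0.2, -1.5]
grip_width: 0.0375
```

```bash
python3 - <<'E'
from h import *
p,R,s=tool(); print(p,s["tool_rot"],s["force"],s["moment"],"keeper z",p[2]-KV[2])
go(*keepose(.112,2.363))
E
```

```text
[0.608  0.2079 0.1354] [-3.1411 -0.0006  2.3596] [ 0.2632  0.2073 -1.4787] [ 0.0018 -0.0515  0.0145] keeper z 0.12933657398395154
t 37.225 rot units [-0.0002 -0.0002 -0.0011] rows>= 0.1 | shift before rot [-0.0002 -0.0004  0.0217] after rot [-0.0002 -0.0004  0.0217] rows>= 0.277449772286208
```

It's sliding on freely. Continue down.

move_arm(
  jaw=[255,255,255,255,255,255,255,255],
  dp=[
    [-0.0002,-0.0004,0.006],
    [0,0,0.006],
    [0,0,0.005],
    [0,0,0.003],
    [0,0,0.0014],
    [0,0,0.0005],
    [0,0,0],
    [0,0,0],
  ],
  rotation=[
    [0,0,0],
    [0,0,0],
    [0,0,0],
    [0,0,0],
    [0,0,0],
    [0,0,0],
    [0,0,0],
    [0,0,0],
  ],
)

```text
clock: 38.22
position: [0.6077, 0.2075, 0.1182]
tool_rot: [-3.141, -0.001, 2.359]
force: [-4.5, -1.2, 6.4]
grip_width: 0.0375
```

```bash
python3 - <<'E'
from h import *
p,R,s=tool(); print(p,s["tool_rot"],s["force"],s["moment"],"keeper z",p[2]-KV[2])
go(*keepose(.1125,CY+np.pi))
E
```

```text
[0.6077 0.2075 0.1182] [-3.1409 -0.0009  2.3595] [-4.532 -1.17   6.441] [-0.2414  0.8214  0.0276] keeper z 0.11210562680600997
t 38.225 rot units [-0.0001 -0.0003 -0.1719] rows>= 2.9 | shift before rot [-0.0002 -0.0003 -0.0005] after rot [-0.     -0.0003 -0.0005] rows>= 0.007536073679757064
```

Home (z = 112.1 mm). Now swing it round over the column, slowly.

move_arm(
  jaw=[255,255,255,255,255,255,255,255,255,255],
  dp=[
    [0,0,-0.0003],
    [0,0,0],
    [0,0,0],
    [0,0,0],
    [0,0,0],
    [0,0,0],
    [0,0,0],
    [0,0,0],
    [0,0,0],
    [0,0,0],
  ],
  rotation=[
    [0,0,-0.019],
    [0,0,-0.019],
    [0,0,-0.019],
    [0,0,-0.019],
    [0,0,-0.019],
    [0,0,-0.019],
    [0,0,-0.019],
    [0,0,-0.019],
    [0,0,-0.02],
    [0,0,0],
  ],
)

```text
clock: 39.48
position: [0.6079, 0.2079, 0.1183]
tool_rot: [3.141, -0.001, 2.9]
force: [-2.3, 2.6, 2.9]
grip_width: 0.0377
```

```bash
python3 - <<'E'
from h import *
p,R,s=tool(); print(p,s["tool_rot"],s["force"],s["moment"],"keeper z",p[2]-KV[2],s["qpos"],s["grip_width"])
go(*keepose(.1125,CY+np.pi))
E
```

```text
[0.6079 0.2079 0.1183] [ 3.141  -0.0008  2.8997] [-2.3094  2.6305  2.8518] [ 0.5456  0.2563 -0.0135] keeper z 0.11215933049908398 [-0.5061  0.6834  0.1299  1.6486 -0.1136  0.8172  1.0017] 0.03765872234296566
t 39.475 rot units [ 0.0002 -0.0002  0.    ] rows>= 0.1 | shift before rot [ 0.0001 -0.0009 -0.0004] after rot [ 0.0001 -0.0009 -0.0004] rows>= 0.012387386175523946
```

Release, rise straight up, check.

move_arm(
  jaw=[200,120,60,0,0,0,0],
  dp=[
    [0,0,0],
    [0,0,0],
    [0,0,0],
    [0,0,0],
    [0,0,0],
    [0,0,0],
    [0,0,0],
  ],
  rotation=[
    [0,0,0],
    [0,0,0],
    [0,0,0],
    [0,0,0],
    [0,0,0],
    [0,0,0],
    [0,0,0],
  ],
)

```text
clock: 40.35
position: [0.6078, 0.2075, 0.118]
tool_rot: [-3.141, -0.001, 2.9]
force: [-0.1, 0.4, -0.1]
grip_width: 0.0855
```

move_arm(
  jaw=[0,0,0,0,0,0,0,0],
  dp=[
    [0,0,-0.02],
    [0,0,-0.05],
    [0,0,-0.06],
    [0.02,0,-0.06],
    [0.05,0,0],
    [0,0,0],
    [0,0,0],
    [0,0,0],
  ],
  rotation=[
    [0,0,0],
    [0,0,0],
    [0,0,0],
    [0,0,0],
    [0,0,0],
    [0,0,0],
    [0,0,0],
    [0,0,0],
  ],
)

```text
clock: 41.35
position: [0.5541, 0.2205, 0.27]
tool_rot: [-3.141, -0.001, 2.899]
force: [0.2, -0.4, -0.1]
grip_width: 0.0857
```

```bash
python3 - <<'E'
from h import *
p,R,s=tool(); print(p,s["clock"],s["force"])
c=calibration("wrist");a=grab_frame("wrist"); d=grab_frame("side"); cv2.imwrite("pics/w10.png",a)
cv2.imwrite("pics/end.png",np.hstack([cv2.resize(a[40:340,110:410],(400,400)),cv2.resize(d[90:240,190:340],(400,400),interpolation=cv2.INTER_CUBIC)]))
e=np.array([np.cos(CY),np.sin(CY)]);f=np.array([-e[1],e[0]])
k=[q for q in blobs(mask(a,"red"),100)]
for q in k[:2]:
  print(cen(q),[tuple(np.r_[u,np.round((plane(c,u,.121)[:2]-COL)@np.array([e,f]).T*1000,1),np.round((plane(c,u,.146)[:2]-COL)@np.array([e,f]).T*1000,1)]) for u in cv2.approxPolyDP(q,2,True)[:,0]])
E
```

```text
[0.5541 0.2205 0.27  ] 41.35 [ 0.236  -0.3994 -0.1021]
[260.7614 207.8679] [(np.float64(253.0), np.float64(144.0), np.float64(-14.5), np.float64(-8.3), np.float64(-17.4), np.float64(-7.6)), (np.float64(252.0), np.float64(208.0), np.float64(57.5), np.float64(-10.0), np.float64(48.5), np.float64(-9.2)), (np.float64(246.0), np.float64(209.0), np.float64(58.7), np.float64(-16.8), np.float64(49.6), np.float64(-15.4)), (np.float64(244.0), np.float64(214.0), np.float64(64.8), np.float64(-19.2), np.float64(55.2), np.float64(-17.6)), (np.float64(244.0), np.float64(251.0), np.float64(111.9), np.float64(-20.0), np.float64(98.2), np.float64(-18.4)), (np.float64(277.0), np.float64(252.0), np.float64(113.2), np.float64(19.3), np.float64(99.5), np.float64(17.6)), (np.float64(277.0), np.float64(212.0), np.float64(62.4), np.float64(18.5), np.float64(53.0), np.float64(16.8)), (np.float64(269.0), np.float64(208.0), np.float64(57.5), np.float64(9.3), np.float64(48.5), np.float64(8.5)), (np.float64(269.0), np.float64(144.0), np.float64(-14.5), np.float64(8.7), np.float64(-17.4), np.float64(7.9))]
```

View pics/end.png

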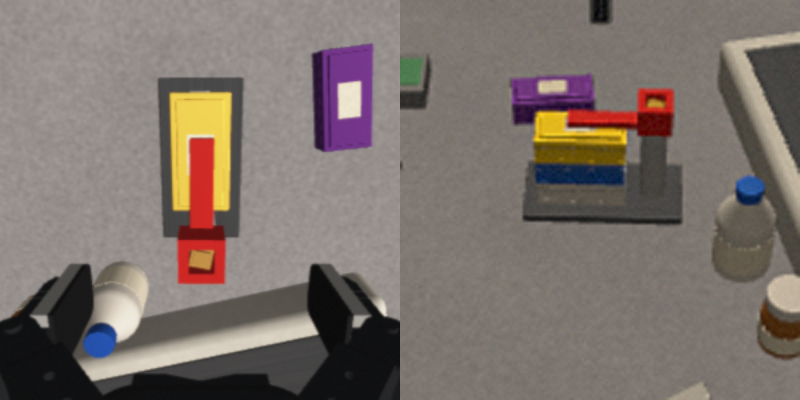

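The left half shows the keeper arm centred along the column, with its tip 14.5 mm past the column's axis (15 expected) and the hub at (202,255). The right half shows white, blue and yellow nested with the keeper down on the mast. The gripper is clear, so I'm handing in.

```bash
python3 -c "
from workcell import workorder; print(workorder.job_done())"
```

```text
the job is handed in; nothing more can be done
None
```

The column is built and the keeper is fitted, and I handed the job in at about 41 s of the 72 s allowed. No verdict was reported, so what follows rests on my own measurements.

**What I did:**
- **Blue:** I took it from the rack with full tilt and nested it on the white case.
- **Yellow:** I gripped it with only 15° of tool tilt, because joints 5 and 6 were at their limits at full tilt. I then levelled it and nested it on the blue case.
- **Keeper:** I fitted the small red one (hub about 37 mm, arm 95 mm) on the brass head in line with the square, then swung it about 31° over the column.

**Last checks:**

| Item | Measured | Wanted |
|---|---|---|
| Blue, while seated | About 0.5 mm above full nest height | Nested |
| Blue, sideways and angle | 0.5 mm, 0.1° | 3 mm, 0.06 rad |
| Yellow, while seated | 0.3 mm above full nest height | Nested |
| Yellow, sideways and angle | About 1 mm, 0.2° | 3 mm, 0.06 rad |
| Keeper height | 112.2 mm | 112 mm |
| Arm tip past column axis | 14.5 mm, centred within 0.5 mm sideways | 15 mm |

The gripper was clear of everything.

**Doubtful points:**
- **Yellow outline:** its outline measured 102 mm long instead of 100. The lowering height and the final picture both say it is nested.
- **Joint 5:** it read −1.263 rad at one moment while I tried to tilt for the yellow case, against a stated limit of −1.26. I backed off at once, but that could count as passing the range.
- **Not re-measured:** I did not check the green case or the other bench items again at the end. I felt no unexpected contact.

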